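# Lay out the stacked cheeses on their slates

### The job

The five small cheeses have come to the market stall in two piles, one of three and one of two. Take the piles apart and set every cheese down in the middle of the dark slate of its own shape: the oblong brick, the square, the oval, the larger round and the small round button each have one, a little larger than the cheese. Line the brick, the square and the oval up with the edges of their slates, and never let a cheese tip over.

Things in the scene. Friction and masses are not known exactly. Their poses are not given: they have to be found in the camera images.
- brick: Oblong cheese, yellowish, 110 (x) by 48 (y) by 30 mm. Firm, upright sides. Origin: centre of its underside, z up. x runs along its length. At the start the cheeses stand in two piles, each on a round brown wooden board (124 across, 6 thick, fixed). This one is the bottom of either pile, with another cheese on it, each turned its own way.
- square: Square cheese, yellowish, 62 by 62 by 30 mm. Firm, upright sides. Origin: centre of its underside, z up. x and y run parallel to its sides. At the start the cheeses stand in two piles, each on a round brown wooden board (124 across, 6 thick, fixed). This one is the bottom of either pile, with another cheese on it, each turned its own way.
- oval: Oval cheese with two straight long sides and half-round ends, pale cream, 84 long (x) by 42 wide (y) by 30 mm. Firm, upright sides. Origin: centre of its underside, z up. At the start the cheeses stand in two piles, each on a round brown wooden board (124 across, 6 thick, fixed). This one is second from the bottom in either pile, on the brick or the square; the button may stand on it.
- round: Larger round cheese, pale cream, 54 mm across, 30 mm high. Firm, upright sides. Origin: centre of its underside, z up. At the start the cheeses stand in two piles, each on a round brown wooden board (124 across, 6 thick, fixed). This one is second from the bottom in either pile, on the brick or the square; the button may stand on it.
- button: Small round button cheese, yellowish, 36 mm across, 30 mm high. Firm, upright sides. Origin: centre of its underside, z up. At the start the cheeses stand in two piles, each on a round brown wooden board (124 across, 6 thick, fixed). This one is on top of the pile of three, its underside 66 mm above the table.
- slate_brick: The oblong slate, for the brick: 142 (x) by 80 (y) mm. Flat dark grey slate, fixed to the table, 8 thick, bare at the start. Origin: centre of its underside, at table height, so its top is 8 above the origin. x runs along its length.
- slate_square: The square slate: 94 by 94 mm. Flat dark grey slate, fixed to the table, 8 thick, bare at the start. Origin: centre of its underside, at table height, so its top is 8 above the origin. x and y run parallel to its sides.
- slate_oval: The oval slate, straight long sides and half-round ends: 116 long (x) by 74 wide (y) mm. Flat dark grey slate, fixed to the table, 8 thick, bare at the start. Origin: centre of its underside, at table height, so its top is 8 above the origin.
- slate_round: The larger round slate: 86 mm across. Flat dark grey slate, fixed to the table, 8 thick, bare at the start. Origin: centre of its underside, at table height, so its top is 8 above the origin.
- slate_button: The small round slate: 60 mm across. Flat dark grey slate, fixed to the table, 8 thick, bare at the start. Origin: centre of its underside, at table height, so its top is 8 above the origin.

How it is judged:
By the outcome, as a careful person would: the job done as asked, in the order asked, and still so for the second after the job is handed in, with the robot touching nothing.
It also fails if it takes over 144 s, if anything falls off the work surface, if the arm or the gripper's body presses on something with over 40 N, if the wrist force passes 120 N, or if a joint passes its speed limit or range.

### The arm

A 6-joint arm with a two-finger parallel gripper is mounted at the origin on the work surface. World frame = base frame: x ahead of the robot, y to its left, z up, the work surface at z = 0. Lengths are in m, angles in rad, forces in N, time in s.
With the tool pointing down it reaches from about 0.375 to 0.9 m from the base axis. Payload 3.1 kg.
Tool frame: the origin (TCP) lies between the finger pads; the fingertips stand robot.finger_overhang ahead of it and the grasp point (between the pads) lies 3 mm ahead of it (robot.finger_overhang is the distance from the TCP to the fingertips, in m); z points along the fingers, y is the line along which they close (so a half turn about z gives the same grasp; the last joint's range is limited). The gripper opens to 87 mm and grips with 3 to 60 N. Pads are 19 mm wide; open, the fingers measure 117 mm over their backs; the gripper's body (75 mm by 190 mm) begins 51 mm behind the grasp point.
Start: joints at [-1.49, 0.527, 1.433, -0, 1.181, -0.178], TCP at [0.16, -0.604, 0.209] pointing down, gripper open.
Joint ranges: [-3.08, 3.08], [-0.75, 2.2], [0.22, 2.44], [-1.43, 4.57], [0, 2.65], [-2.85, 2.85]. Speed limits (rad/s): [2.79, 2.79, 3.14, 3.14, 3.14, 3.14].

### API

Orientations are given as a unit quaternion [x, y, z, w].
In Python, from rig import get_obs, vision, hand_in, nets, robot gives the robot as it stands.
- The arm moves only by the tool apply_moves, never from a script. Its argument "series" is a list of rows, each an object with "offset": the shift along the world's x, y, z in cm, a list of three; "rot": the turn, a rotation vector about the world's x, y, z in degrees, a list of three. A call has 1 to 20 rows; each row is the pose to reach, as a shift and turn from the pose commanded when the call began; what a row does not reach only later rows make up. A row lasts 1/10 s, in which the tool goes at most 50 mm and 8.59 degrees, less where a joint would pass 70% of its speed; a pose out of reach is approached as far as the arm can. A call with a gripper value outside its range is refused whole. "hand" is the opening, from 0 (shut) to 1 (fully open), set as the call begins (left out, the last holds). The fingers move at their own pace and stop on an object; "newtons" is the grip in N (left out, the last holds). Time passes only in rows, so rows that repeat a pose let the fingers close. It gives the time, the measured TCP pose, the force, the opening and the grip force at its end, in the units of the state.
- get_obs(): the state, without advancing time (a new reading comes with each control period).
- vision.camera(name): name is "scene" or "side" or "wrist"; returns the picture (420x560x3 uint8, red, green, blue); there is no depth.
- vision.calibration(name): a dict with "K" (3x3 intrinsics, pixels), "R" (3x3) and "t" (3): a world point X has camera coordinates R X + t. Camera axes: x right, y down, z forward; pixel columns grow to the right and rows downward; lengths in m; the calibration is good to about 2 mm. The wrist camera is an equidistant fisheye: a pixel r from the principal point sees the ray r / f radians off the axis. A picture is of the moment at which its call begins: read the wrist's pose just before it. calibration takes no time and is no camera call; for the wrist camera it gives the pose at the moment of the call.
- hand_in(): hands the job in; it is judged then, once.
Trained networks look in the newest picture that a camera, given by its name, has taken for a name from the list of things; names that differ only in an ending like _2 or _b are one class to them, and where a whole thing is asked for, a point or a joint stands for the part that bears it (a point fixed in the world has none). Each returns a list of dicts, best first, with "conf" (0 to 1); they miss things now and then, are a little off and sometimes report something else, mostly with a low value. They report only what shows in the picture. A call takes as long as a camera call.
- nets.search_frame(camera, query): "centre" ([x, y, z] in m, in world coordinates, good to about 4 mm: the middle of the surface that is visible of it).
- nets.spot_point(camera, query): "centre" ([x, y, z] in m, in world coordinates, good to about 4 mm: a listed point, or the origin of a listed thing).
The state is a dict: "time": time; "q": joint angles; "joint_velocities": joint speeds; "joint_torque": joint torques, N m; "position": TCP position; "tool_rot": TCP orientation; "ft_force": force on the tool from outside, world axes, zero at the start; "moment": the same for the moment, N m; "grip_width": finger opening in m; "grip_force": force on a finger pad.
Only numpy, scipy, OpenCV 4.12 (cv2) and the standard library are available. Lean on these libraries where they do the work, as an engineer would, in place of code of your own. Each camera call takes 0.05 s, during which the arm holds its last target. There are 200 camera calls.

## Working session

There is one attempt and no reset: what is moved stays moved. The work goes in short steps, Python scripts to look and compute and a tool call to move; the robot and the scene stay as the last step left them, time stands still between calls to the robot, and variables do not carry over. Pictures are saved under pics/ and viewed, at most 14 in all, crops included, and the job is handed in when it is done.

Besides the shell and the picture viewer there is one more tool, called after ">>>" as a command line: name --argument value ..., lists and objects as JSON in quotes. apply_moves: Moves the arm, as the interface text tells. Its arguments: {"type":"object","properties":{"series":{"type":"array"},"hand":{"type":"number"},"newtons":{"type":"number"}},"required":["series"]}

```bash
mkdir -p pics; ls; python3 - <<'E'
from rig import get_obs, vision, nets, robot
import cv2,numpy as np
print(robot.finger_overhang, get_obs())
for c in ("scene","side","wrist"):
    im=vision.camera(c); cv2.imwrite(f"pics/{c}0.png",im[:,:,::-1])
    for n in ["brick","square","oval","round","button","slate_brick","slate_square","slate_oval","slate_round","slate_button"]:
        print(c,n,[(np.round(d["centre"],3).tolist(),round(d["conf"],2)) for d in nets.spot_point(c,n)[:2]])
a=cv2.imread("pics/scene0.png");b=cv2.imread("pics/side0.png")
k=vision.calibration("scene");print(k);print(vision.calibration("side"));print(vision.calibration("wrist"),get_obs()["time"])
E
```

```text
pics
0.022 {'time': 0.0, 'q': array([-1.49048504e+00,  5.28476640e-01,  1.43390483e+00,  5.41481981e-06,
        1.18138446e+00, -1.78492446e-01]), 'joint_velocities': array([-2.12714461e-03, -8.87591322e-04, -2.41177281e-05, -6.50304743e-04,
        1.98800743e-04,  8.08179439e-04]), 'joint_torque': array([-1.20648743e-03, -4.40054941e+01, -1.76594013e+01,  6.32567424e-02,
        5.82133967e-02, -1.57995587e-04]), 'position': array([ 0.15992532, -0.6034062 ,  0.20826443]), 'tool_rot': array([ 9.91638802e-01,  1.29039935e-01,  5.58229486e-05, -1.08520819e-03]), 'ft_force': array([ 0.03682063,  0.22842387, -1.17765185]), 'moment': array([-0.01437001,  0.00426754, -0.02587133]), 'grip_force': 0.0, 'grip_width': 0.0869126979250203}
scene brick [([0.513, -0.396, 0.003], 0.78)]
scene square [([0.418, -0.198, 0.006], 0.81)]
scene oval [([0.516, -0.392, 0.036], 0.9)]
scene round [([0.422, -0.199, 0.039], 0.71)]
scene button [([0.512, -0.395, 0.068], 0.8), ([0.656, -0.153, -0.001], 0.26)]
scene slate_brick [([0.656, -0.153, -0.003], 0.62), ([0.43, 0.218, 0.0], 0.57)]
scene slate_square [([0
[... 1325 characters left out ...]
0.        , 426.546962  , 212.87934216],
       [  0.        ,   0.        ,   1.        ]]), 'R': array([[-0.94022208, -0.34053349,  0.00440248],
       [-0.23933184,  0.65149443, -0.71991338],
       [ 0.24228642, -0.67793211, -0.69404996]]), 't': array([0.50389722, 0.16460658, 1.10590841])}
{'K': array([[325.1922621 ,   0.        , 283.59394815],
       [  0.        , 325.1922621 , 210.71459483],
       [  0.        ,   0.        ,   1.        ]]), 'R': array([[ 2.55878880e-01, -9.66708768e-01, -3.94727327e-04],
       [-9.23047469e-01, -2.44443424e-01,  2.97036668e-01],
       [-2.87244440e-01, -7.56410579e-02, -9.54865992e-01]]), 't': array([-0.62501688, -0.03591865,  0.39165043])} 1.65
```

View pics/scene0.png

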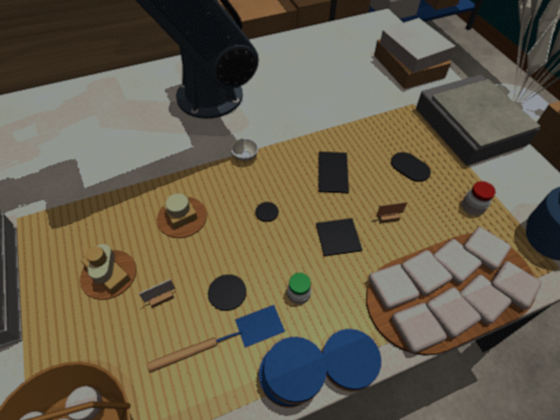

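View pics/side0.png

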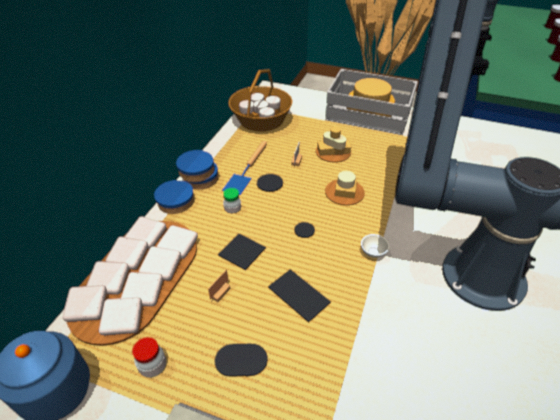

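The scene view shows the brick/oval/button pile at (108,270), the square/round pile at (180,212), and slates at brick (334,172), oval (410,167), square (338,237), round (227,292), button (267,212). The side view agrees. Next I fit the slates.

```bash
cat > h.py <<'E'
import numpy as np, cv2
from scipy.optimize import minimize
from rig import get_obs, vision, nets
def proj(cal,X,fish=False):
    p=np.atleast_2d(X)@cal["R"].T+cal["t"]; K=cal["K"]
    if fish:
        r=np.hypot(p[:,0],p[:,1])+1e-12; s=np.arctan2(r,p[:,2])/r
        u=p[:,:2]*s[:,None]
    else: u=p[:,:2]/p[:,2:]
    return u*[K[0,0],K[1,1]]+K[:2,2]
def back(cal,uv,z,fish=False):
    K=cal["K"]; u=(np.atleast_2d(uv)-K[:2,2])/[K[0,0],K[1,1]]
    if fish:
        r=np.hypot(*u.T)+1e-12; d=np.c_[u*(np.sin(r)/r)[:,None],np.cos(r)]
    else: d=np.c_[u,np.ones(len(u))]
    d=d@cal["R"]; c=-cal["R"].T@cal["t"]
    return c+d*((z-c[2])/d[:,2])[:,None]
def outline(shape,L,W,n=48):
    if shape=="rect":
        return np.array([[1,1],[-1,1],[-1,-1],[1,-1]])*[L/2,W/2]
    a=np.linspace(0,2*np.pi,n,endpoint=False)
    p=np.c_[np.cos(a),np.sin(a)]*W/2
    p[:,0]+=np.where(np.cos(a)>=0,1,-1)*(L-W)/2
    return p
def prism(o,x,y,yaw,z0,z1):
    c,s=np.cos(yaw),np.sin(yaw); p=o@np.array([[c,s],[-s,c]])+[x,y]
    return np.r_[np.c_[p,np.full(len(p),z0)],np.c_[p,np.full(len(p),z1)]]
S=8
def render(cal,o,pose,z0,z1,shp,fish=False):
    uv=proj(cal,prism(o,*pose,z0,z1),fish)
    h=cv2.convexHull((uv*1).astype(np.float32))[:,0]
    m=np.zeros((shp[0]*4,shp[1]*4),np.uint8)
    cv2.fillConvexPoly(m,np.round((h*4+1.5)*16).astype(np.int32),255,shift=4)
    return cv2.resize(m,(shp[1],shp[0]),interpolation=cv2.INTER_AREA)/255.
def fit(views,o,pose0,z0,z1,yawfree=True,margin=15):
    """views: (cal,mask float 0..1,fish). minimise mask mismatch"""
    crop=[]
    for cal,m,f in views:
        uv=proj(cal,prism(o,*pose0,z0,z1),f); a=np.maximum(np.floor(uv.min(0)-margin),0).astype(int); b=np.ceil(uv.max(0)+margin).astype(int)
        c2=dict(cal); K=cal["K"].copy(); K[:2,2]-=a; c2["K"]=K
        crop.append((c2,m[a[1]:b[1],a[0]:b[0]],f))
    def cost(p):
        q=(p[0]/100,p[1]/100,p[2]/10 if yawfree else 0)
        return sum(np.abs(cv2.GaussianBlur(render(c,o,q,z0,z1,m.shape,f)-m,(0,0),1)).sum()/ (m.sum()+1) for c,m,f in crop)
    best=None
    for dy in ([-.8,-.4,0,.4,.8] if yawfree else [0]):
        p0=np.array([pose0[0]*100,pose0[1]*100,(pose0[2]+dy)*10])
        r=minimize(cost,p0,method="Nelder-Mead",options=dict(initial_simplex=p0+np.array([[0,0,0],[.6,0,0],[0,.6,0],[0,0,2]]),xatol=.005,fatol=1e-4))
        if best is None or r.fun<best.fun: best=r
    return best.x/[100,100,10],best.fun
E
python3 - <<'E'
from h import *
for c in ("scene","side"):
    im=cv2.imread(f"pics/{c}0.png");cal=vision.calibration(c)
    for p in [(.43,.22),(.622,.14),(.492,.425),(.658,-.155),(.485,.004)]:
        u,v=proj(cal,[*p,.008])[0].astype(int); print(c,p,u,v,im[v-1:v+2,u-1:u+2].mean((0,1)))
C=vision.calibration("wrist");o=get_obs();print(-C["R"].T@C["t"]-o["position"],C["R"][2])
specs=dict(brick=("rect",.142,.08,.43,.22,0.),square=("rect",.094,.094,.622,.14,0),oval=("o",.116,.074,.492,.425,0),round=("o",.086,.086,.658,-.155,0),button=("o",.06,.06,.485,.004,0))
for n,(s,L,W,*p) in specs.items():
    V=[]
    for c in ("scene","side"):
        im=cv2.imread(f"pics/{c}0.png").max(2);cal=vision.calibration(c)
        u,v=proj(cal,[p[0],p[1],.008])[0].astype(int)
        _,lab=cv2.connectedComponents((im<95).astype(np.uint8))
        V.append((cal,(lab==lab[v,u]).astype(float),False)); print(int(V[-1][1].sum()),end=" ")
    for vs in (V,V[:1],V[1:]):
        q,f=fit(vs,outline(s,L,W),p,0,.008,n not in("round","button")); print(n,np.round(q[:2],4),np.round(np.degrees(q[2]),1),round(f,3))
E
```

```text
scene (0.43, 0.22) 332 170 [31.66666667 30.11111111 29.66666667]
scene (0.622, 0.14) 338 236 [38.11111111 36.88888889 36.77777778]
scene (0.492, 0.425) 410 165 [30.66666667 29.88888889 28.44444444]
scene (0.658, -0.155) 226 291 [39.33333333 37.77777778 37.88888889]
scene (0.485, 0.004) 265 210 [33.44444444 31.88888889 31.11111111]
side (0.43, 0.22) 298 293 [59.55555556 55.77777778 53.33333333]
side (0.622, 0.14) 241 250 [60.11111111 57.44444444 54.66666667]
side (0.492, 0.425) 241 358 [62.88888889 57.55555556 56.44444444]
side (0.658, -0.155) 269 181 [59.77777778 56.         54.11111111]
side (0.485, 0.004) 305 228 [59.55555556 55.22222222 54.11111111]
[0.07929415 0.02078993 0.17513401] [-0.28724444 -0.07564106 -0.95486599]
1233 1483 brick [0.4282 0.2198] -25.1 0.153
brick [0.428  0.2197] -25.2 0.024
brick [0.4327 0.2171] -24.7 0.122
1332 864 square [0.6198 0.139 ] 77.7 0.216
square [0.6192 0.1398] -12.9 0.039
square [0.6232 0.1354] -13.5 0.163
817 1411 oval [0.4911 0.4263] 21.1 0.141
oval [0.4904 0.4267] 22.1 0.022
oval [0.4952 0.4235] 19.7 0.101
1120 333 round [ 0.6567 -0.1551] -1.8 0.316
round [ 0.6561 -0.1553] 3.4 0.046
round [ 0.6607 -0.161 ] 1.6 0.258
385 223 button [0.4864 0.005 ] 0.5 0.408
button [0.4858 0.0051] 1.7 0.071
button [ 0.4889 -0.0008] 7.6 0.319
```

>>> apply_moves --series '[{"offset": [0,0,8],"rot": [0,0,0]},{"offset": [18,20,10],"rot": [0,0,0]},{"offset": [18,20,10],"rot": [0,0,0]},{"offset": [18,20,10],"rot": [0,0,0]},{"offset": [18,20,10],"rot": [0,0,0]},{"offset": [18,20,10],"rot": [0,0,0]},{"offset": [18,20,10],"rot": [0,0,0]},{"offset": [18,20,10],"rot": [0,0,0]},{"offset": [18,20,10],"rot": [0,0,0]},{"offset": [18,20,10],"rot": [0,0,0]}]'

```text
time: 2.65
position: [0.3393, -0.405, 0.309]
tool_rot: [0.992, 0.129, -0.0, 0.0]
ft_force: [-0.3, -0.5, -0.1]
grip_width: 0.0871
grip_force: 0.0
```

```bash
python3 - <<'E'
from h import *
import pickle
cal=vision.calibration("wrist");im=vision.camera("wrist")
pickle.dump((cal,im),open("w1.pkl","wb"))
for n in ["brick","oval","button","square","round"]: print(n,[(np.round(d["centre"],3).tolist(),round(d["conf"],2)) for d in nets.spot_point("wrist",n)[:2]])
for p in [(.513,-.394,.096),(.42,-.2,.066)]: print(proj(cal,p,True))
cv2.imwrite("pics/w1.png",im[:,:,::-1])
E
```

```text
brick [([0.513, -0.387, 0.01], 0.82)]
oval [([0.521, -0.392, 0.037], 0.81)]
button [([0.511, -0.393, 0.066], 0.69)]
square [([0.417, -0.199, 0.008], 0.73), ([0.418, -0.2, 0.04], 0.65)]
round []
[[312.25532819  39.77598202]]
[[150.00192587  82.56264972]]
```

View pics/w1.png

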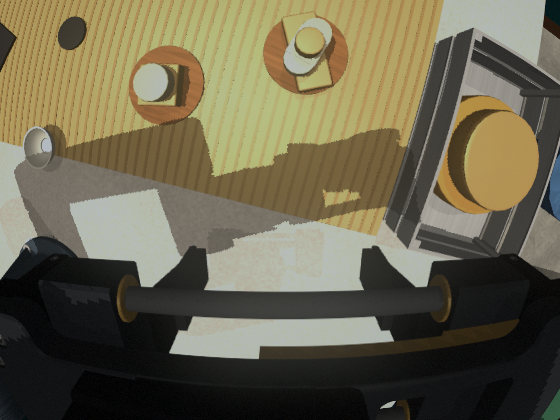

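The wrist view shows the brick pile (button on oval on brick) at (307,50) and the square pile (round on square) at (157,83). I'll take a closer look.

>>> apply_moves --series '[{"offset": [5,0,-3],"rot": [0,0,0]},{"offset": [10,0,-6],"rot": [0,0,0]},{"offset": [14.5,0.5,-9],"rot": [0,0,0]},{"offset": [14.5,0.5,-9],"rot": [0,0,0]},{"offset": [14.5,0.5,-9],"rot": [0,0,0]}]'

```text
time: 3.45
position: [0.4858, -0.3979, 0.2165]
tool_rot: [0.991, 0.13, -0.001, -0.002]
ft_force: [-1.2, -0.2, 0.7]
grip_width: 0.0871
grip_force: 0.0
```

```bash
python3 - <<'E'
from h import *
import pickle
cal=vision.calibration("wrist");im=vision.camera("wrist")
pickle.dump((cal,im),open("w2.pkl","wb"))
print(get_obs()["position"])
cv2.imwrite("pics/w2.png",im[:,:,::-1])
E
```

```text
[ 0.48474178 -0.39870256  0.21808271]
```

View pics/w2.png

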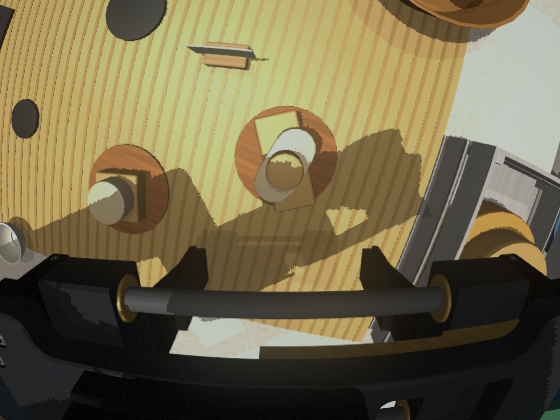

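The closer view has the button top near (285,171), oval from (303,130) to (268,192), brick corners near (255,121),(295,110),(315,202),(275,210). I enlarge it to measure.

```bash
python3 - <<'E'
from h import *
import pickle
cal,im=pickle.load(open("w2.pkl","rb"))
c=im[95:225,220:350,::-1]; c=(255*(c/255.)**.6).astype(np.uint8)
cv2.imwrite("pics/w2c.png",cv2.resize(c,None,fx=4.6,fy=4.6,interpolation=cv2.INTER_CUBIC))
E
```

```text
(no output)
```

View pics/w2c.png

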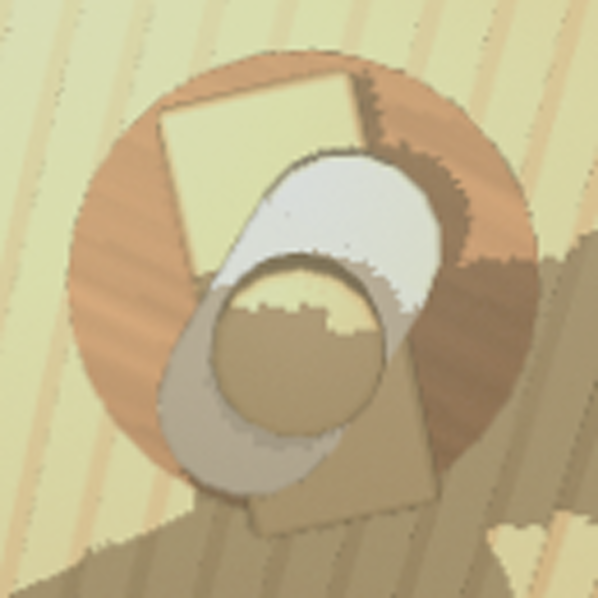

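```bash
python3 - <<'E'
from h import *
import pickle
cal,im=pickle.load(open("w2.pkl","rb"))
px=lambda L:(np.array(L,float)+.5)/4.6-.5+[220,95]
b=back(cal,px([[300,352]]),.096,True)[0];print("button",b)
e=back(cal,px([[215,352],[385,352],[300,268],[300,437]]),.096,True);print(np.linalg.norm(e[0]-e[1]),np.linalg.norm(e[2]-e[3]))
o=back(cal,px([[347,247],[253,402]]),.066,True);d=o[0]-o[1];print("oval",o.mean(0),np.linalg.norm(d),np.degrees(np.arctan2(d[1],d[0])))
k=back(cal,px([[160,113],[348,72],[438,495],[264,533]]),.036,True)
d=(k[0]+k[1]-k[2]-k[3])/2;print("brick",k.mean(0),np.linalg.norm(d),np.linalg.norm(k[0]-k[1]),np.linalg.norm(k[2]-k[3]),np.degrees(np.arctan2(d[1],d[0])))
# slates with half-level thresholds, also wrist for round slate
specs=dict(brick=("rect",.142,.08,.428,.22,np.radians(-25)),square=("rect",.094,.094,.62,.139,np.radians(-13)),oval=("o",.116,.074,.491,.426,np.radians(21)),round=("o",.086,.086,.657,-.156,0),button=("o",.06,.06,.486,.004,0))
for n,(s,L,W,*p) in specs.items():
    for c,th in (("scene",70),("side",85),("side",110),("wrist",90)):
        if c=="wrist":
            if n!="button": continue
            K,I=pickle.load(open("w2.pkl","rb"));f=True
        else: K=vision.calibration(c);I=cv2.imread(f"pics/{c}0.png");f=False
        I=I.max(2);u,v=proj(K,[p[0],p[1],.008],f)[0].astype(int)
        _,lab=cv2.connectedComponents((I<th).astype(np.uint8)); m=(lab==lab[v,u]).astype(float)
        q,fu=fit([(K,m,f)],outline(s,L,W),p,0,.008,n not in("round","button")); print(n,c,th,int(m.sum()),np.round(q[:2],4),np.round(np.degrees(q[2]),1),round(fu,3))
E
```

```text
button [ 0.51301269 -0.39138786  0.096     ]
0.03410115767794381 0.03456227149178206
oval [ 0.51347901 -0.391124    0.066     ] 0.04040071775353613 -15.795521312070102
brick [ 0.51310232 -0.39224018  0.036     ] 0.10596598750600979 0.04518374757608896 0.044275090626136236 27.806579882727245
brick scene 70 1165 [0.427 0.22 ] -25.2 0.076
brick side 85 1455 [0.4312 0.2161] -25.7 0.14
brick side 110 1511 [0.4315 0.217 ] -25.6 0.099
square scene 70 1281 [0.6184 0.1395] -12.9 0.08
square side 85 849 [0.6223 0.1355] 75.2 0.184
square side 110 895 [0.6229 0.1368] 78.5 0.125
oval scene 70 765 [0.4891 0.4271] 19.8 0.085
oval side 85 1378 [0.4939 0.4231] 19.7 0.126
oval side 110 1433 [0.4947 0.4241] 19.7 0.084
round scene 70 1080 [ 0.6555 -0.1553] 2.6 0.083
round side 85 324 [ 0.6603 -0.1632] -1.3 0.285
round side 110 354 [ 0.659  -0.1598] -2.1 0.184
button scene 70 355 [0.4853 0.006 ] 3.7 0.158
button side 85 216 [ 4.895e-01 -3.000e-04] 3.2 0.362
button side 110 233 [0.4877 0.0012] -0.1 0.269
button wrist 90 862 [0.487 0.006] -4.4 0.077
```

>>> apply_moves --series '[{"offset": [2.8,0.7,0],"rot": [0,0,0]},{"offset": [2.8,0.7,-3],"rot": [0,0,0]},{"offset": [2.8,0.7,-6],"rot": [0,0,0]},{"offset": [2.8,0.7,-8],"rot": [0,0,0]},{"offset": [2.8,0.7,-10],"rot": [0,0,0]},{"offset": [2.8,0.7,-11.5],"rot": [0,0,0]},{"offset": [2.8,0.7,-12.7],"rot": [0,0,0]},{"offset": [2.8,0.7,-12.7],"rot": [0,0,0]},{"offset": [2.8,0.7,-12.7],"rot": [0,0,0]}]' --hand 1

```text
time: 4.4
position: [0.513, -0.3928, 0.093]
tool_rot: [0.992, 0.129, 0.0, 0.0]
ft_force: [0.6, -0.0, 0.3]
grip_width: 0.0869
grip_force: 0.0
```

```bash
python3 - <<'E'
from h import *
print(get_obs()["position"],get_obs()["ft_force"])
cv2.imwrite("pics/w3.png",vision.camera("wrist")[:,:,::-1])
E
```

```text
[ 0.51302684 -0.39275607  0.09296888] [ 0.61685756 -0.04682308  0.30929354]
```

View pics/w3.png

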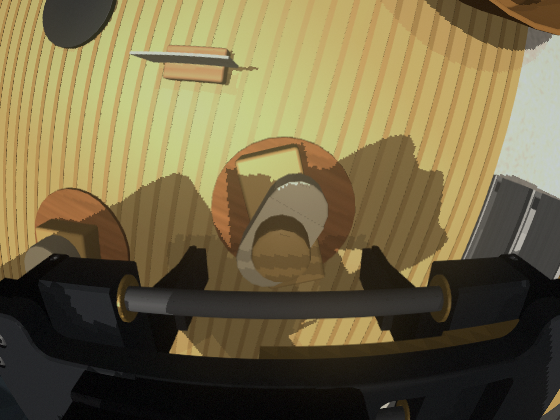

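The button sits at (281,257), centred between the fingertips at (205,255) and (363,255). Closing now.

>>> apply_moves --series '[{"offset": [0,0,0],"rot": [0,0,0]},{"offset": [0,0,0],"rot": [0,0,0]},{"offset": [0,0,0],"rot": [0,0,0]},{"offset": [0,0,0],"rot": [0,0,0]},{"offset": [0,0,0],"rot": [0,0,0]},{"offset": [0,0,0],"rot": [0,0,0]},{"offset": [0,0,0],"rot": [0,0,0]},{"offset": [0,0,0.5],"rot": [0,0,0]},{"offset": [0,0,1.5],"rot": [0,0,0]},{"offset": [0,0,3],"rot": [0,0,0]},{"offset": [0,0,5],"rot": [0,0,0]},{"offset": [0,0,8],"rot": [0,0,0]},{"offset": [0,0,10],"rot": [0,0,0]},{"offset": [0,3,10],"rot": [0,0,0]},{"offset": [0,6,10],"rot": [0,0,0]},{"offset": [0,9,10],"rot": [0,0,0]},{"offset": [-0.5,12,10],"rot": [0,0,0]},{"offset": [-1,15,10],"rot": [0,0,0]},{"offset": [-1.5,18,10],"rot": [0,0,0]},{"offset": [-2,21,10],"rot": [0,0,0]}]' --hand 0 --newtons 15

```text
time: 6.45
position: [0.4932, -0.1813, 0.1938]
tool_rot: [0.992, 0.129, 0.001, 0.001]
ft_force: [0.7, 0.1, -0.5]
grip_width: 0.0004
grip_force: 0.0
```

>>> apply_moves --series '[{"offset": [-1,4,0],"rot": [0,0,0]},{"offset": [-2,8,0],"rot": [0,0,0]},{"offset": [-3,12,0],"rot": [0,0,0]},{"offset": [-3.6,15,0],"rot": [0,0,0]},{"offset": [-3.6,17.5,0],"rot": [0,0,0]},{"offset": [-3.6,18.2,0],"rot": [0,0,0]},{"offset": [-3.6,18.2,0],"rot": [0,0,0]},{"offset": [-3.6,18.2,0],"rot": [0,0,0]},{"offset": [-3.6,18.2,0],"rot": [0,0,0]}]'

```text
time: 7.35
position: [0.4576, -0.0013, 0.1925]
tool_rot: [0.992, 0.128, 0.0, 0.0]
ft_force: [0.8, 0.9, 0.4]
grip_width: 0.0005
grip_force: 0.0
```

```bash
cat > slate.py <<'E'
import sys,pickle
from h import *
def main(n,p,th=75,tag=None,view=False):
    specs=dict(brick=("rect",.142,.08),square=("rect",.094,.094),oval=("o",.116,.074),round=("o",.086,.086),button=("o",.06,.06))
    cal=vision.calibration("wrist");I0=vision.camera("wrist");o=get_obs();I=I0.max(2);s,L,W=specs[n]
    u,v=proj(cal,[p[0],p[1],.008],True)[0].astype(int);print("pix",u,v,"I",I[v,u],"tcp",o["position"],"w",o["grip_width"])
    if tag: cv2.imwrite(f"pics/{tag}.png",I0[:,:,::-1]);pickle.dump((cal,I0),open(tag+".pkl","wb"))
    for t in (th-20,th,th+25):
        _,lab=cv2.connectedComponents((I<t).astype(np.uint8)); m=(lab==lab[v,u]).astype(float)
        q,fu=fit([(cal,m,True)],outline(s,L,W),p,0,.008,n not in("round","button"),25); print(n,t,int(m.sum()),np.round(q[:2],4),np.round(np.degrees(q[2]),1),round(fu,3))
E
python3 -c "
from slate import *
main('button',(.487,.004,0),tag='w4')"
```

```text
pix 285 159 I 62 tcp [ 0.45738635 -0.0012506   0.19237782] w 0.0005083282022400122
button 55 158007 [0.5134 0.0154] -6.9 0.787
button 75 1197 [0.4769 0.0005] 11.0 0.877
button 100 2007 [0.4869 0.0041] 2.9 0.129
```

View pics/w4.png

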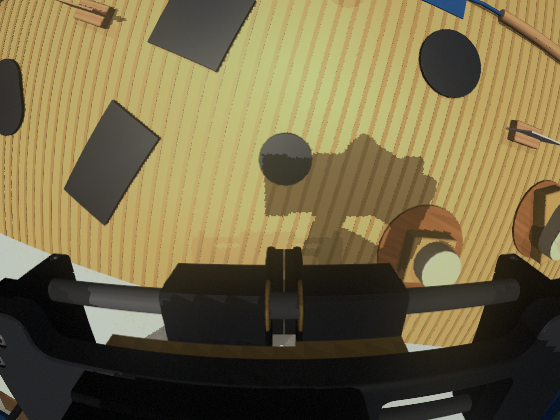

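The gripper is empty: fingers shut at (285,260), button slate at (285,159), brick pile at the right edge (545,215). I check the button in the scene view and refine the slates from this picture.

```bash
python3 - <<'E'
from h import *
import pickle
im=vision.camera("scene")
for n in ("button","oval","brick"): print(n,[(np.round(d["centre"],3).tolist(),round(d["conf"],2)) for d in nets.spot_point("scene",n)[:2]])
im2=vision.camera("side")
for n in ("button","oval","brick"): print(n,[(np.round(d["centre"],3).tolist(),round(d["conf"],2)) for d in nets.spot_point("side",n)[:2]])
a=cv2.resize(im[170:310,60:220],None,fx=2.4,fy=2.4,interpolation=2)[:,:,::-1]
b=cv2.resize(im2[110:220,300:400],None,fx=3.05,fy=3.05,interpolation=2)[:336,:,::-1]
h=min(len(a),len(b));cv2.imwrite("pics/chk.png",np.hstack([a[:h],b[:h]]))
cal,I0=pickle.load(open("w4.pkl","rb"));I=I0.max(2)
for n,s,L,W,p in (("brick","rect",.142,.08,(.429,.2185,-.44)),("square","rect",.094,.094,(.6205,.138,-.22)),("round","o",.086,.086,(.6575,-.1575,0))):
  for t in (75,100):
    u,v=proj(cal,[p[0],p[1],.008],True)[0].astype(int)
    _,lab=cv2.connectedComponents((I<t).astype(np.uint8)); m=(lab==lab[v,u]).astype(float)
    q,fu=fit([(cal,m,True)],outline(s,L,W),p,0,.008,n!="round",25); print(n,t,int(m.sum()),np.round(q[:2],4),np.round(np.degrees(q[2]),1),round(fu,3))
E
```

```text
button [([0.513, -0.394, 0.067], 0.67)]
oval [([0.516, -0.393, 0.039], 0.62)]
brick [([0.515, -0.394, 0.005], 0.82)]
button [([0.513, -0.392, 0.066], 0.49)]
oval [([0.512, -0.393, 0.037], 0.6), ([0.49, 0.005, 0.004], 0.19)]
brick [([0.508, -0.398, 0.009], 0.65)]
brick 75 3472 [0.3914 0.2395] -26.6 0.686
brick 100 6084 [0.4301 0.2208] -25.4 0.02
square 75 1359 [0.6707 0.155 ] -144.5 0.189
square 100 4905 [0.622  0.1395] -12.7 0.017
round 75 3301 [ 0.6578 -0.1564] 4.1 0.046
round 100 3333 [ 0.6581 -0.1562] 2.7 0.037
```

View pics/chk.png

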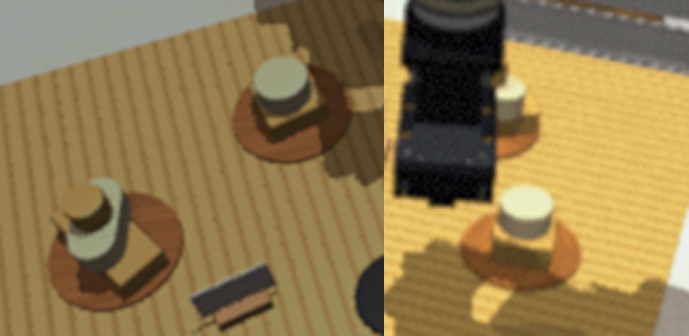

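The button still stands undisturbed on the oval: the fingers were just slow to close. Back to it, this time waiting for the grip.

>>> apply_moves --series '[{"offset": [1,-5,0],"rot": [0,0,0]},{"offset": [2,-9.5,0],"rot": [0,0,0]},{"offset": [3,-14,0],"rot": [0,0,0]},{"offset": [4,-18.5,0],"rot": [0,0,0]},{"offset": [4.6,-23,0],"rot": [0,0,0]},{"offset": [5,-27.5,0],"rot": [0,0,0]},{"offset": [5.3,-32,0],"rot": [0,0,0]},{"offset": [5.6,-36,0],"rot": [0,0,0]},{"offset": [5.6,-38.5,0],"rot": [0,0,0]},{"offset": [5.6,-39.2,0],"rot": [0,0,0]},{"offset": [5.6,-39.2,0],"rot": [0,0,0]},{"offset": [5.6,-39.2,-2],"rot": [0,0,0]},{"offset": [5.6,-39.2,-4],"rot": [0,0,0]},{"offset": [5.6,-39.2,-6],"rot": [0,0,0]},{"offset": [5.6,-39.2,-8],"rot": [0,0,0]},{"offset": [5.6,-39.2,-9.2],"rot": [0,0,0]},{"offset": [5.6,-39.2,-10],"rot": [0,0,0]},{"offset": [5.6,-39.2,-10],"rot": [0,0,0]}]' --hand 1

```text
time: 9.6
position: [0.5127, -0.3907, 0.0914]
tool_rot: [0.992, 0.129, -0.001, -0.001]
ft_force: [0.0, -0.6, 0.2]
grip_width: 0.0873
grip_force: 0.0
```

>>> apply_moves --series '[{"offset": [0,0,0],"rot": [0,0,0]},{"offset": [0,0,0],"rot": [0,0,0]},{"offset": [0,0,0],"rot": [0,0,0]},{"offset": [0,0,0],"rot": [0,0,0]},{"offset": [0,0,0],"rot": [0,0,0]},{"offset": [0,0,0],"rot": [0,0,0]},{"offset": [0,0,0],"rot": [0,0,0]},{"offset": [0,0,0],"rot": [0,0,0]}]' --hand 0 --newtons 15

```text
time: 10.4
position: [0.5129, -0.3921, 0.0922]
tool_rot: [0.992, 0.129, -0.0, -0.0]
ft_force: [-0.2, -0.4, -0.3]
grip_width: 0.0308
grip_force: 0.0
```

```bash
python3 - <<'E'
from h import *
im=vision.camera("wrist");cv2.imwrite("pics/w5.png",cv2.resize(im[100:340,140:440],None,fx=2,fy=2)[:,:,::-1])
print(get_obs())
E
```

```text
{'time': 10.45, 'q': array([-8.25478707e-01,  6.95077497e-01,  1.47365616e+00, -2.57161032e-05,
        9.72909580e-01,  4.86540529e-01]), 'joint_velocities': array([-0.00115253, -0.00084715, -0.00055423,  0.00127562,  0.00056778,
       -0.00154974]), 'joint_torque': array([-3.76810727e-03, -4.79220593e+01, -1.44416642e+01,  6.97045354e-02,
       -2.26771910e-03,  7.64830042e-05]), 'position': array([ 0.51295437, -0.39215687,  0.09221775]), 'tool_rot': array([ 9.91640039e-01,  1.29035001e-01, -2.32872695e-05, -1.45063878e-05]), 'ft_force': array([ 0.38143475,  0.25847355, -0.91299298]), 'moment': array([ 0.02183511, -0.03019685,  0.00874893]), 'grip_force': 0.0, 'grip_width': 0.026649265519161316}
```

View pics/w5.png

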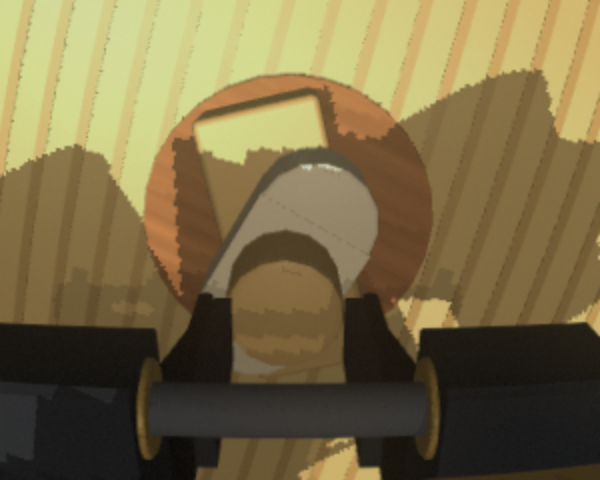

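```bash
python3 - <<'E'
from h import *
cal=vision.calibration("wrist");o=get_obs();print(-cal["R"].T@cal["t"],o["position"])
from scipy.spatial.transform import Rotation as R
M=R.from_quat(o["tool_rot"]).as_matrix()
for z in (-.03,0,.022):
  for x in (-.0095,.0095):
    for y in (-.015,.015): print(z,x,y,((proj(cal,o["position"]+M@[x,y,z],True)[0]-[140,100])*2).round())
for w in (-1,0,1): print("btn",((proj(cal,[.513+.018*w,-.392,.096],True)[0]-[140,100])*2).round())
E
```

```text
[ 0.59225867 -0.37137316  0.26734967] [ 0.51295437 -0.39215687  0.09221775]
-0.03 -0.0095 -0.015 [229. 391.]
-0.03 -0.0095 0.015 [344. 391.]
-0.03 0.0095 -0.015 [226. 326.]
-0.03 0.0095 0.015 [347. 326.]
0 -0.0095 -0.015 [237. 338.]
0 -0.0095 0.015 [336. 338.]
0 0.0095 -0.015 [235. 280.]
0 0.0095 0.015 [338. 280.]
0.022 -0.0095 -0.015 [242. 308.]
0.022 -0.0095 0.015 [332. 308.]
0.022 0.0095 -0.015 [240. 254.]
0.022 0.0095 0.015 [333. 254.]
btn [271. 367.]
btn [286. 315.]
btn [303. 259.]
```

The picture shows the fingers already narrower (about 29 mm) than the 36 mm button, with no force: the visible tips (crop row 295) lie higher than the stated overhang gives, so they close above the button. I open, go lower and compare.

>>> apply_moves --series '[{"offset": [0,0,0],"rot": [0,0,0]},{"offset": [0,0,0],"rot": [0,0,0]},{"offset": [0,0,0],"rot": [0,0,0]},{"offset": [0,0,0],"rot": [0,0,0]},{"offset": [0,0,0],"rot": [0,0,0]},{"offset": [0,0,0],"rot": [0,0,0]},{"offset": [0,0,0],"rot": [0,0,0]},{"offset": [0,0,0],"rot": [0,0,0]},{"offset": [0,0,0],"rot": [0,0,0]},{"offset": [0,0,-0.5],"rot": [0,0,0]},{"offset": [0,0,-1],"rot": [0,0,0]},{"offset": [0,0,-1.5],"rot": [0,0,0]},{"offset": [0,0,-2],"rot": [0,0,0]},{"offset": [0,0,-2],"rot": [0,0,0]}]' --hand 1

```text
time: 11.85
position: [0.5124, -0.3916, 0.0711]
tool_rot: [0.992, 0.129, -0.001, -0.001]
ft_force: [0.4, -0.1, -0.4]
grip_width: 0.087
grip_force: 0.0
```

>>> apply_moves --series '[{"offset": [0,0,0],"rot": [0,0,0]},{"offset": [0,0,0],"rot": [0,0,0]},{"offset": [0,0,0],"rot": [0,0,0]},{"offset": [0,0,0],"rot": [0,0,0]},{"offset": [0,0,0],"rot": [0,0,0]},{"offset": [0,0,0],"rot": [0,0,0]},{"offset": [0,0,0],"rot": [0,0,0]},{"offset": [0,0,0],"rot": [0,0,0]},{"offset": [0,0,0],"rot": [0,0,0]},{"offset": [0,0,0],"rot": [0,0,0]}]' --hand 0 --newtons 5

```text
time: 12.85
position: [0.513, -0.3921, 0.0723]
tool_rot: [0.992, 0.129, -0.0, -0.0]
ft_force: [0.2, -0.5, 1.2]
grip_width: 0.0356
grip_force: 5.0
```

```bash
python3 - <<'E'
from h import *
im=vision.camera("wrist");cv2.imwrite("pics/w6.png",cv2.resize(im[100:340,140:440],None,fx=2,fy=2)[:,:,::-1])
im=vision.camera("side");cv2.imwrite("pics/s6.png",cv2.resize(im[60:200,280:420],None,fx=4,fy=4)[:,:,::-1])
o=get_obs();print(o["position"],o["grip_width"],o["grip_force"],o["ft_force"])
E
```

```text
[ 0.51297099 -0.39215808  0.07229485] 0.03566017026883873 5.000031217932701 [-0.15587769  0.36482106  0.56875081]
```

View pics/w6.png

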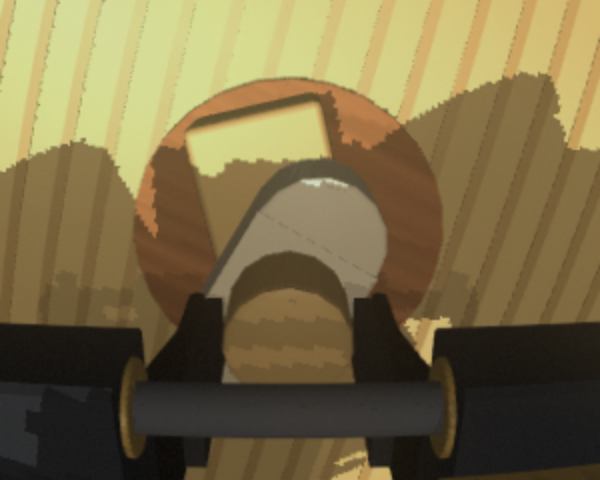

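The button is held now (35.6 mm, 5 N). From row and scale, the tips end about 10 mm above the reported TCP. I place by relative height, since the button's underside was at 66 mm.

>>> apply_moves --series '[{"offset": [0,0,0],"rot": [0,0,0]},{"offset": [0,0,0],"rot": [0,0,0]},{"offset": [0,0,0],"rot": [0,0,0]},{"offset": [0,0,0.5],"rot": [0,0,0]},{"offset": [0,0,1.5],"rot": [0,0,0]},{"offset": [0,0,3],"rot": [0,0,0]},{"offset": [0,0,5],"rot": [0,0,0]},{"offset": [0,1.5,7],"rot": [0,0,0]},{"offset": [0,4,8],"rot": [0,0,0]},{"offset": [0,7,8],"rot": [0,0,0]},{"offset": [-0.3,10,8],"rot": [0,0,0]},{"offset": [-0.6,13,8],"rot": [0,0,0]},{"offset": [-1,16,8],"rot": [0,0,0]},{"offset": [-1.3,19,8],"rot": [0,0,0]},{"offset": [-1.6,22,8],"rot": [0,0,0]},{"offset": [-1.9,25,8],"rot": [0,0,0]},{"offset": [-2.2,28,8],"rot": [0,0,0]},{"offset": [-2.4,31,8],"rot": [0,0,0]},{"offset": [-2.6,34,7],"rot": [0,0,0]},{"offset": [-2.6,37,5],"rot": [0,0,0]}]' --newtons 15

```text
time: 14.95
position: [0.4889, -0.0216, 0.1246]
tool_rot: [0.992, 0.129, 0.003, 0.001]
ft_force: [0.3, -0.7, -0.3]
grip_width: 0.0357
grip_force: 15.0
```

>>> apply_moves --series '[{"offset": [0,2,-2],"rot": [0,0,0]},{"offset": [0,2.6,-4],"rot": [0,0,0]},{"offset": [0,2.6,-6],"rot": [0,0,0]},{"offset": [0,2.6,-8],"rot": [0,0,0]},{"offset": [0,2.6,-9],"rot": [0,0,0]},{"offset": [0,2.6,-10],"rot": [0,0,0]},{"offset": [0,2.6,-10.4],"rot": [0,0,0]},{"offset": [0,2.6,-10.6],"rot": [0,0,0]},{"offset": [0,2.6,-10.7],"rot": [0,0,0]},{"offset": [0,2.6,-10.7],"rot": [0,0,0]},{"offset": [0,2.6,-10.7],"rot": [0,0,0]}]'

```text
time: 16.05
position: [0.4873, 0.0038, 0.0156]
tool_rot: [0.992, 0.129, 0.0, 0.0]
ft_force: [-0.0, 0.1, 0.1]
grip_width: 0.0352
grip_force: 15.0
```

>>> apply_moves --series '[{"offset": [0,0,-0.1],"rot": [0,0,0]},{"offset": [0,0,-0.1],"rot": [0,0,0]}]'

```text
time: 16.25
position: [0.4871, 0.0038, 0.0143]
tool_rot: [0.992, 0.129, 0.0, 0.0]
ft_force: [0.0, 0.7, -0.4]
grip_width: 0.0351
grip_force: 15.0
```

>>> apply_moves --series '[{"offset": [0,0,0],"rot": [0,0,0]},{"offset": [0,0,0],"rot": [0,0,0]},{"offset": [0,0,0],"rot": [0,0,0]},{"offset": [0,0,0],"rot": [0,0,0]},{"offset": [0,0,1],"rot": [0,0,0]},{"offset": [0,0,4],"rot": [0,0,0]},{"offset": [0,0,8],"rot": [0,0,0]},{"offset": [0,0,12],"rot": [0,0,0]},{"offset": [0,0,16],"rot": [0,0,0]},{"offset": [-2.8,-0.7,17.6],"rot": [0,0,0]},{"offset": [-2.8,-0.7,17.6],"rot": [0,0,0]},{"offset": [-2.8,-0.7,17.6],"rot": [0,0,0]}]' --hand 1

```text
time: 17.45
position: [0.4589, -0.0031, 0.191]
tool_rot: [0.992, 0.129, 0.001, 0.0]
ft_force: [0.3, 0.2, 0.3]
grip_width: 0.087
grip_force: 0.0
```

```bash
python3 - <<'E'
from h import *
cal=vision.calibration("wrist");im=vision.camera("wrist");print(get_obs()["position"])
for p in ((.487,.004,.038),(.487,.004,.008)): print(proj(cal,p,True))
cv2.imwrite("pics/w7.png",im[:,:,::-1])
for n in ("button",): print([(np.round(d["centre"],4).tolist(),round(d["conf"],2)) for d in nets.spot_point("wrist",n)])
# cheese (bright, saturated) top circle fit: hough-free, colour test
hsv=cv2.cvtColor(im,cv2.COLOR_RGB2HSV); u,v=proj(cal,(.487,.004,.038),True)[0].astype(int)
for dv in range(-40,44,4): print(v+dv,im[v+dv,u].tolist(),u+dv,im[v,u+dv].tolist())
E
```

```text
[ 0.45910161 -0.00311083  0.19035358]
[[283.71645712 164.87325552]]
[[283.69801767 160.6077465 ]]
[([0.4815, 0.0013, 0.0074], 0.71)]
124 [190, 192, 125] 243 [188, 179, 114]
128 [188, 190, 124] 247 [185, 166, 106]
132 [187, 189, 123] 251 [189, 184, 117]
136 [98, 97, 87] 255 [188, 183, 117]
140 [97, 95, 86] 259 [95, 93, 82]
144 [95, 94, 84] 263 [68, 66, 52]
148 [83, 71, 43] 267 [81, 71, 46]
152 [188, 194, 127] 271 [128, 106, 66]
156 [189, 195, 126] 275 [129, 107, 66]
160 [132, 110, 69] 279 [129, 107, 67]
164 [131, 108, 68] 283 [131, 108, 68]
168 [129, 105, 66] 287 [130, 108, 68]
172 [127, 104, 64] 291 [129, 107, 66]
176 [125, 103, 63] 295 [128, 106, 67]
180 [120, 97, 58] 299 [123, 101, 61]
184 [55, 51, 38] 303 [61, 58, 46]
188 [128, 108, 69] 307 [60, 56, 46]
192 [127, 108, 68] 311 [115, 95, 58]
196 [125, 105, 66] 315 [128, 109, 69]
200 [115, 94, 57] 319 [128, 108, 69]
204 [113, 93, 56] 323 [129, 109, 70]
```

The button is within about 1.5 mm of its slate's centre and upright. Now the oval.

>>> apply_moves --series '[{"offset": [0.3,-4,0],"rot": [0,0,-4]},{"offset": [0.6,-8,0],"rot": [0,0,-8]},{"offset": [0.9,-12,0],"rot": [0,0,-12]},{"offset": [1.2,-16,0],"rot": [0,0,-16]},{"offset": [1.5,-20,0],"rot": [0,0,-20]},{"offset": [1.8,-24,0],"rot": [0,0,-24]},{"offset": [2.1,-28,0],"rot": [0,0,-28]},{"offset": [2.4,-32,0],"rot": [0,0,-30.5]},{"offset": [2.7,-36,0],"rot": [0,0,-30.5]},{"offset": [2.7,-38,0],"rot": [0,0,-30.5]},{"offset": [2.7,-38,0],"rot": [0,0,-30.5]},{"offset": [2.7,-38,0],"rot": [0,0,-30.5]},{"offset": [2.7,-38,0],"rot": [0,0,-30.5]}]' --hand 1

```text
time: 18.85
position: [0.4858, -0.3812, 0.1893]
tool_rot: [0.991, -0.136, -0.001, -0.001]
ft_force: [-0.2, 0.5, 0.2]
grip_width: 0.087
grip_force: 0.0
```

```bash
python3 - <<'E'
from h import *
import pickle
cal=vision.calibration("wrist");im=vision.camera("wrist");o=get_obs();print(o["position"],o["tool_rot"])
pickle.dump((cal,im),open("w8.pkl","wb"))
u=proj(cal,(.513,-.392,.066),True)[0];print(u)
a=(u-[75,75]).astype(int);c=im[a[1]:a[1]+150,a[0]:a[0]+150,::-1];print("org",a)
cv2.imwrite("pics/w8.png",cv2.resize((255*(c/255.)**.7).astype(np.uint8),None,fx=4,fy=4,interpolation=cv2.INTER_CUBIC))
E
```

```text
[ 0.48591401 -0.3812437   0.18965886] [ 9.90761492e-01 -1.35611506e-01 -7.15625536e-04 -8.20002233e-04]
[287.07582727 169.40032069]
org [212  94]
```

View pics/w8.png

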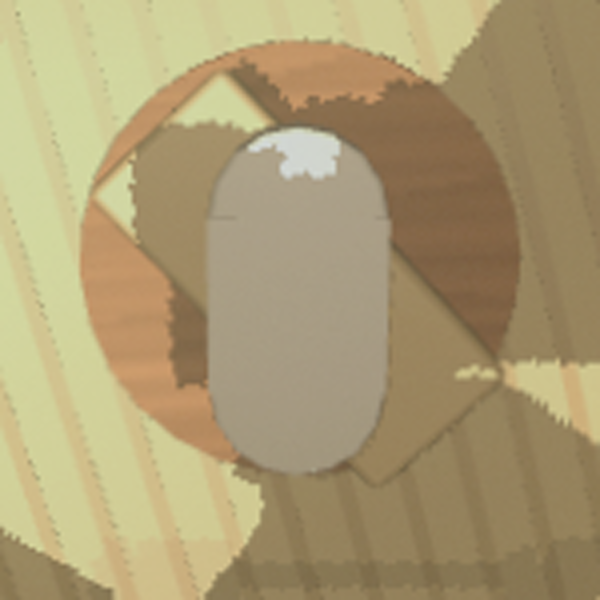

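The oval fills crop x 208–389, y 127–472, its long side parallel to the tool's x; the brick's corners are at (222,72), (93,190), (378,487), (503,375).

```bash
python3 - <<'E'
from h import *
import pickle
cal,im=pickle.load(open("w8.pkl","rb"))
px=lambda L:(np.array(L,float)+.5)/4-.5+[212,94]
B=lambda L,z:back(cal,px(L),z,True)
o=B([[298,127],[298,472]],.066);d=o[0]-o[1];print("oval",o.mean(0),np.linalg.norm(d),np.degrees(np.arctan2(d[1],d[0])))
w=B([[208,280],[389,280]],.066);print("w",w.mean(0),np.linalg.norm(w[0]-w[1]))
e=B([[207,230],[209,380]],.066);d=e[0]-e[1];print(np.degrees(np.arctan2(d[1],d[0])));e=B([[390,230],[388,370]],.066);d=e[0]-e[1];print(np.degrees(np.arctan2(d[1],d[0])))
k=B([[222,72],[93,190],[378,487],[503,375]],.036);d=(k[0]+k[1]-k[2]-k[3])/2;print("brick",k.mean(0),np.linalg.norm(d),np.linalg.norm(k[0]-k[1]),np.linalg.norm(k[2]-k[3]),np.degrees(np.arctan2(d[1],d[0])))
print("board",B([[80,252],[520,252]],.006).mean(0),np.linalg.norm(np.diff(B([[80,252],[520,252]],.006),axis=0)))
E
```

```text
oval [ 0.51312608 -0.39113259  0.066     ] 0.08206724875740912 -15.515380365006113
w [ 0.51852207 -0.39274588  0.066     ] 0.04194667427639819
-15.628782742597268
-15.456556438327937
brick [ 0.51267461 -0.39224689  0.036     ] 0.10707776351213287 0.044193066646577586 0.044574438295764754 27.3445307075111
board [ 0.51710473 -0.39324189  0.006     ] 0.12289822058903935
```

>>> apply_moves --series '[{"offset": [2.7,-0.8,-2],"rot": [0,0,0]},{"offset": [2.7,-0.8,-4],"rot": [0,0,0]},{"offset": [2.7,-0.8,-6.5],"rot": [0,0,0]},{"offset": [2.7,-0.8,-9],"rot": [0,0,0]},{"offset": [2.7,-0.8,-11.5],"rot": [0,0,0]},{"offset": [2.7,-0.8,-13.5],"rot": [0,0,0]},{"offset": [2.7,-0.8,-14.8],"rot": [0,0,0]},{"offset": [2.7,-0.8,-15.6],"rot": [0,0,0]},{"offset": [2.7,-0.8,-15.6],"rot": [0,0,0]},{"offset": [2.7,-0.8,-15.6],"rot": [0,0,0]}]' --hand 1

```text
time: 19.9
position: [0.5135, -0.3914, 0.035]
tool_rot: [0.991, -0.136, 0.001, 0.0]
ft_force: [0.1, -0.1, -1.4]
grip_width: 0.0871
grip_force: 0.0
```

>>> apply_moves --series '[{"offset": [0,0,0],"rot": [0,0,0]},{"offset": [0,0,0],"rot": [0,0,0]},{"offset": [0,0,0],"rot": [0,0,0]},{"offset": [0,0,0],"rot": [0,0,0]},{"offset": [0,0,0],"rot": [0,0,0]},{"offset": [0,0,0],"rot": [0,0,0]},{"offset": [0,0,0],"rot": [0,0,0]},{"offset": [0,0,0],"rot": [0,0,0]},{"offset": [0,0,0],"rot": [0,0,0]}]' --hand 0 --newtons 15

```text
time: 20.8
position: [0.5129, -0.3912, 0.0342]
tool_rot: [0.991, -0.136, -0.0, -0.0]
ft_force: [-0.7, -0.2, 0.3]
grip_width: 0.0416
grip_force: 15.0
```

>>> apply_moves --series '[{"offset": [0,0,0.5],"rot": [0,0,0]},{"offset": [0,0,1.5],"rot": [0,0,0]},{"offset": [0,0,3.5],"rot": [0,0,0]},{"offset": [0,0,6],"rot": [0,0,0]},{"offset": [0,2,8],"rot": [0,0,0]},{"offset": [-0.3,5,9],"rot": [0,0,2]},{"offset": [-0.8,9,9],"rot": [0,0,4]},{"offset": [-1.3,13.5,9],"rot": [0,0,7]},{"offset": [-2,18,9],"rot": [0,0,10]},{"offset": [-2.6,22.5,9],"rot": [0,0,13]},{"offset": [-3.2,27,9],"rot": [0,0,16]},{"offset": [-3.8,31.5,9],"rot": [0,0,19]},{"offset": [-4.4,36,9],"rot": [0,0,22]},{"offset": [-5,40.5,9],"rot": [0,0,25]},{"offset": [-5.6,45,9],"rot": [0,0,28]},{"offset": [-6.2,49.5,9],"rot": [0,0,31]},{"offset": [-6.8,54,9],"rot": [0,0,33]},{"offset": [-7.4,58.5,9],"rot": [0,0,35.5]}]'

```text
time: 22.6
position: [0.439, 0.1957, 0.1252]
tool_rot: [0.985, 0.173, 0.001, 0.0]
ft_force: [0.7, 0.9, -1.9]
grip_width: 0.0423
grip_force: 15.0
```

>>> apply_moves --series '[{"offset": [-0.5,4.5,0],"rot": [0,0,0]},{"offset": [-1,9,0],"rot": [0,0,0]},{"offset": [-1.6,13,0],"rot": [0,0,0]},{"offset": [-2.2,17,0],"rot": [0,0,0]},{"offset": [-2.6,19.5,0],"rot": [0,0,0]},{"offset": [-2.7,20.2,0],"rot": [0,0,0]},{"offset": [-2.7,20.2,0],"rot": [0,0,0]},{"offset": [-2.7,20.2,0],"rot": [0,0,0]},{"offset": [-2.7,20.2,0],"rot": [0,0,0]}]'

```text
time: 23.5
position: [0.4122, 0.3944, 0.1243]
tool_rot: [0.985, 0.171, -0.0, 0.0]
ft_force: [-0.4, -0.5, -1.9]
grip_width: 0.042
grip_force: 15.0
```

```bash
python3 -c "
from slate import *
main('oval',(.492,.425,.35),th=90,tag='w9')
print(get_obs()['tool_rot'])"
```

```text
pix 281 108 I 111 tcp [0.41221999 0.39445629 0.12430748] w 0.04167338853730272
oval 70 138838 [0.5011 0.4263] 19.9 0.615
oval 90 133842 [0.5002 0.4272] 19.8 0.614
oval 115 6729 [0.4922 0.4252] 21.3 0.366
[ 9.85221211e-01  1.71286356e-01 -2.97730552e-04  2.46212728e-04]
```

```bash
python3 - <<'E'
from h import *
import pickle
cal,im=pickle.load(open("w9.pkl","rb"))
h=cv2.cvtColor(im,cv2.COLOR_RGB2HSV).astype(int)
p=(.492,.425,.35);u,v=proj(cal,[*p[:2],.008],True)[0].astype(int)
for r in range(v-36,v+60,6): print(r,im[r,u].tolist(),h[r,u,1])
for lo,t in ((0,125),(0,135),(85,130)):
    I=h[:,:,2];M=((I<t)&(I>lo)&(h[:,:,1]<70)).astype(np.uint8)
    _,lab=cv2.connectedComponents(M,connectivity=4);m=(lab==lab[v,u]).astype(float)
    q,fu=fit([(cal,m,True)],outline("o",.116,.074),p,0,.008,True,25);print(t,m.sum(),q[:2],np.degrees(q[2]),fu)
E
```

```text
72 [111, 109, 104] 16
78 [112, 110, 105] 16
84 [111, 108, 104] 16
90 [110, 109, 104] 14
96 [112, 110, 106] 14
102 [110, 108, 104] 14
108 [111, 109, 106] 11
114 [111, 109, 104] 16
120 [108, 106, 102] 14
126 [108, 106, 103] 12
132 [107, 105, 101] 14
138 [105, 104, 99] 15
144 [105, 102, 98] 17
150 [103, 101, 97] 15
156 [100, 97, 94] 15
162 [100, 99, 94] 15
125 8961.0 [0.49245429 0.42556443] 20.06440675772719 0.025915831808632314
135 8994.0 [0.49256053 0.42562573] 20.101701600054298 0.022397292461907185
130 8892.0 [0.49283175 0.42543292] 19.944197214379244 0.03392081820619948
```

>>> apply_moves --series '[{"offset": [3,1,0],"rot": [0,0,0]},{"offset": [6,2.2,0],"rot": [0,0,0.3]},{"offset": [8,2.95,-1],"rot": [0,0,0.3]},{"offset": [8,2.95,-3.5],"rot": [0,0,0.3]},{"offset": [8,2.95,-6],"rot": [0,0,0.3]},{"offset": [8,2.95,-8.5],"rot": [0,0,0.3]},{"offset": [8,2.95,-10],"rot": [0,0,0.3]},{"offset": [8,2.95,-11],"rot": [0,0,0.3]},{"offset": [8,2.95,-11.5],"rot": [0,0,0.3]},{"offset": [8,2.95,-11.7],"rot": [0,0,0.3]},{"offset": [8,2.95,-11.8],"rot": [0,0,0.3]},{"offset": [8,2.95,-11.8],"rot": [0,0,0.3]},{"offset": [8,2.95,-11.8],"rot": [0,0,0.3]}]'

```text
time: 24.85
position: [0.4924, 0.4257, 0.0071]
tool_rot: [0.985, 0.175, 0.001, -0.0]
ft_force: [-0.1, -0.3, -1.0]
grip_width: 0.0421
grip_force: 15.0
```

>>> apply_moves --series '[{"offset": [0,0,0],"rot": [0,0,0]},{"offset": [0,0,0],"rot": [0,0,0]},{"offset": [0,0,0],"rot": [0,0,0]},{"offset": [0,0,0],"rot": [0,0,0]},{"offset": [0,0,1],"rot": [0,0,0]},{"offset": [0,0,4],"rot": [0,0,0]},{"offset": [0,0,8],"rot": [0,0,0]},{"offset": [0,0,12],"rot": [0,0,0]},{"offset": [-2,-0.7,16],"rot": [0,0,0]},{"offset": [-4,-1.4,18],"rot": [0,0,0]},{"offset": [-4,-1.4,18],"rot": [0,0,0]},{"offset": [-4,-1.4,18],"rot": [0,0,0]}]' --hand 1

```text
time: 26.05
position: [0.4522, 0.4115, 0.1871]
tool_rot: [0.985, 0.175, 0.001, -0.0]
ft_force: [0.0, -0.6, -0.0]
grip_width: 0.087
grip_force: 0.0
```

```bash
python3 - <<'E'
from h import *
import pickle
cal=vision.calibration("wrist");im=vision.camera("wrist");o=get_obs();print(o["position"])
pickle.dump((cal,im),open("w10.pkl","wb"))
h=cv2.cvtColor(im,cv2.COLOR_RGB2HSV).astype(int)
u,v=proj(cal,(.4925,.4255,.038),True)[0].astype(int);print(u,v)
for d in range(-60,64,4): print(v+d,im[v+d,u].tolist(),"|",u+d,im[v,u+d].tolist())
E
```

```text
[0.4522496  0.41131896 0.18593744]
284 152
92 [195, 188, 121] | 224 [197, 190, 122]
96 [134, 130, 102] | 228 [198, 191, 122]
100 [104, 102, 93] | 232 [197, 183, 118]
104 [105, 102, 95] | 236 [196, 178, 115]
108 [104, 103, 95] | 240 [197, 189, 121]
112 [185, 189, 165] | 244 [196, 188, 121]
116 [198, 204, 196] | 248 [196, 187, 120]
120 [197, 204, 197] | 252 [102, 100, 91]
124 [197, 203, 196] | 256 [102, 100, 92]
128 [197, 203, 195] | 260 [101, 100, 93]
132 [196, 203, 195] | 264 [188, 194, 184]
136 [197, 203, 194] | 268 [196, 203, 193]
140 [197, 204, 192] | 272 [196, 203, 193]
144 [196, 202, 191] | 276 [196, 203, 191]
148 [196, 203, 191] | 280 [196, 203, 191]
152 [197, 203, 190] | 284 [197, 203, 190]
156 [196, 202, 189] | 288 [197, 204, 190]
160 [196, 203, 188] | 292 [195, 202, 187]
164 [147, 134, 107] | 296 [196, 202, 187]
168 [147, 134, 107] | 300 [196, 203, 187]
172 [145, 133, 105] | 304 [192, 197, 181]
176 [145, 133, 106] | 308 [68, 65, 57]
180 [144, 131, 104] | 312 [90, 88, 82]
184 [143, 129, 102] | 316 [88, 85, 79]
188 [142, 129, 101] | 320 [166, 140, 89]
192 [133, 120, 94] | 324 [195, 182, 116]
196 [62, 59, 48] | 328 [196, 181, 115]
200 [110, 92, 60] | 332 [195, 180, 114]
204 [119, 98, 61] | 336 [194, 160, 99]
208 [125, 104, 65] | 340 [196, 180, 112]
212 [126, 105, 66] | 344 [196, 180, 113]
```

The oval is within about 1.5 mm of its slate's middle. Now the brick.

>>> apply_moves --series '[{"offset": [0,-4,0],"rot": [0,0,0]},{"offset": [0,-8.8,0],"rot": [0,0,1]},{"offset": [0,-13.6,0],"rot": [0,0,2]},{"offset": [0,-18.4,0],"rot": [0,0,3]},{"offset": [0,-23.2,0],"rot": [0,0,4]},{"offset": [0,-28,0],"rot": [0,0,5]},{"offset": [0,-32.8,0],"rot": [0,0,6]},{"offset": [0,-37.6,0],"rot": [0,0,7.3]},{"offset": [0,-42.4,0],"rot": [0,0,7.3]},{"offset": [0.4,-47.2,0],"rot": [0,0,7.3]},{"offset": [0.8,-52,0],"rot": [0,0,7.3]},{"offset": [1.2,-56.8,0],"rot": [0,0,7.3]},{"offset": [1.6,-61.6,0],"rot": [0,0,7.3]},{"offset": [2,-66.4,0],"rot": [0,0,7.3]},{"offset": [2.5,-71,0],"rot": [0,0,7.3]},{"offset": [3,-75.5,0],"rot": [0,0,7.3]},{"offset": [3.6,-79.5,0],"rot": [0,0,7.3]},{"offset": [3.6,-81.6,0],"rot": [0,0,7.3]},{"offset": [3.6,-81.6,0],"rot": [0,0,7.3]},{"offset": [3.6,-81.6,0],"rot": [0,0,7.3]}]' --hand 1

```text
time: 28.1
position: [0.4872, -0.4043, 0.1841]
tool_rot: [0.972, 0.236, -0.001, -0.002]
ft_force: [-0.3, -1.1, 0.3]
grip_width: 0.0872
grip_force: 0.0
```

>>> apply_moves --series '[{"offset": [0,0,0],"rot": [0,0,0]},{"offset": [0,0,0],"rot": [0,0,0]}]'

```text
time: 28.3
position: [0.488, -0.403, 0.1859]
tool_rot: [0.971, 0.238, -0.0, -0.001]
ft_force: [0.4, -0.0, 0.3]
grip_width: 0.0874
grip_force: 0.0
```

```bash
python3 - <<'E'
from h import *
import pickle
cal=vision.calibration("wrist");im=vision.camera("wrist");o=get_obs();print(o["position"],o["tool_rot"])
pickle.dump((cal,im),open("w11.pkl","wb"))
u=proj(cal,(.513,-.392,.036),True)[0]
a=(u-[75,75]).astype(int);c=im[a[1]:a[1]+150,a[0]:a[0]+150,::-1];print("org",a)
cv2.imwrite("pics/w11.png",cv2.resize((255*(c/255.)**.7).astype(np.uint8),None,fx=4,fy=4,interpolation=cv2.INTER_CUBIC))
E
```

```text
[ 0.48809415 -0.40324587  0.18616264] [ 9.71329966e-01  2.37734960e-01 -1.37671480e-04 -4.08677299e-04]
org [210  91]
```

View pics/w11.png

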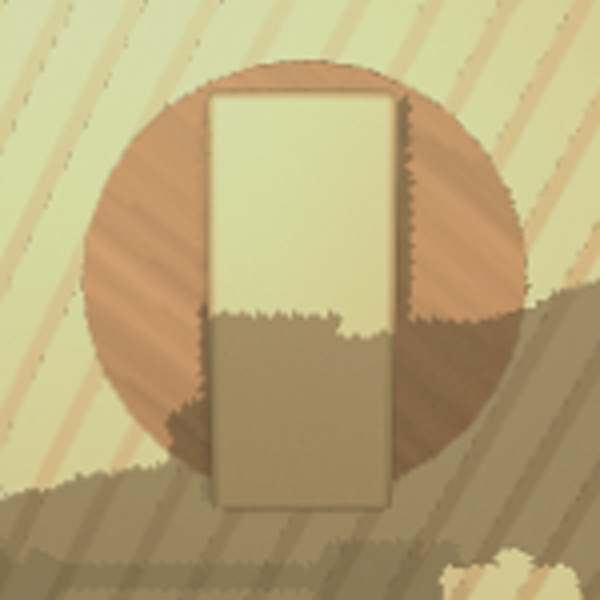

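The brick stands alone, corners at crop (211,94), (395,94), (391,505), (217,505), parallel to the tool.

```bash
python3 - <<'E'
from h import *
import pickle
cal,im=pickle.load(open("w11.pkl","rb"))
k=back(cal,(np.array([[211,94],[395,94],[391,506],[216,506]])+.5)/4-.5+[210,91],.036,True);d=(k[0]+k[1]-k[2]-k[3])/2
print("brick",k.mean(0),np.linalg.norm(d),np.linalg.norm(k[0]-k[1]),np.linalg.norm(k[2]-k[3]),np.degrees(np.arctan2(d[1],d[0])))
print(np.degrees(2*np.arctan2(.2377,.9713)))
cal,I0=pickle.load(open("w1.pkl","rb"))
E
```

```text
brick [ 0.5128564  -0.39198813  0.036     ] 0.10685683271781062 0.045371818318103586 0.046150118948851106 27.640127835508533
27.502716240195557
```

>>> apply_moves --series '[{"offset": [2.5,1.25,-2],"rot": [0,0,0.2]},{"offset": [2.5,1.25,-5],"rot": [0,0,0.2]},{"offset": [2.5,1.25,-8],"rot": [0,0,0.2]},{"offset": [2.5,1.25,-11],"rot": [0,0,0.2]},{"offset": [2.5,1.25,-14],"rot": [0,0,0.2]},{"offset": [2.5,1.25,-16],"rot": [0,0,0.2]},{"offset": [2.5,1.25,-17.4],"rot": [0,0,0.2]},{"offset": [2.5,1.25,-18],"rot": [0,0,0.2]},{"offset": [2.5,1.25,-18],"rot": [0,0,0.2]},{"offset": [2.5,1.25,-18],"rot": [0,0,0.2]}]' --hand 1

```text
time: 29.35
position: [0.5136, -0.3927, 0.0073]
tool_rot: [0.971, 0.239, 0.0, 0.001]
ft_force: [-0.5, 0.5, 0.7]
grip_width: 0.0871
grip_force: 0.0
```

>>> apply_moves --series '[{"offset": [0,0,0],"rot": [0,0,0]},{"offset": [0,0,0],"rot": [0,0,0]},{"offset": [0,0,0],"rot": [0,0,0]},{"offset": [0,0,0],"rot": [0,0,0]},{"offset": [0,0,0],"rot": [0,0,0]},{"offset": [0,0,0],"rot": [0,0,0]},{"offset": [0,0,0],"rot": [0,0,0]},{"offset": [0,0,0],"rot": [0,0,0]},{"offset": [0,0,0],"rot": [0,0,0]}]' --hand 0 --newtons 20

```text
time: 30.25
position: [0.5129, -0.3921, 0.0063]
tool_rot: [0.971, 0.239, -0.0, -0.0]
ft_force: [-0.5, 0.3, 1.1]
grip_width: 0.0479
grip_force: 20.0
```

>>> apply_moves --series '[{"offset": [0,0,0.5],"rot": [0,0,0]},{"offset": [0,0,1.5],"rot": [0,0,0]},{"offset": [0,0,3.5],"rot": [0,0,0]},{"offset": [0,0,6],"rot": [0,0,0]},{"offset": [0,2,8.5],"rot": [0,0,-2]},{"offset": [0,5,11],"rot": [0,0,-5]},{"offset": [0,8.5,12],"rot": [0,0,-9]},{"offset": [0,12.5,12],"rot": [0,0,-13]},{"offset": [0,16.5,12],"rot": [0,0,-17]},{"offset": [-0.5,20.5,12],"rot": [0,0,-21]},{"offset": [-1,24.5,12],"rot": [0,0,-25]},{"offset": [-1.7,28.5,12],"rot": [0,0,-29]},{"offset": [-2.4,32.5,12],"rot": [0,0,-33]},{"offset": [-3.2,36.5,12],"rot": [0,0,-37]},{"offset": [-4,40.5,12],"rot": [0,0,-41]},{"offset": [-5,44.5,12],"rot": [0,0,-45]},{"offset": [-6,48.5,12],"rot": [0,0,-49]},{"offset": [-7,52.5,12],"rot": [0,0,-53]},{"offset": [-7.7,56,12],"rot": [0,0,-53]},{"offset": [-8.1,59,12],"rot": [0,0,-53]}]'

```text
time: 32.25
position: [0.4311, 0.1997, 0.127]
tool_rot: [0.976, -0.219, 0.0, -0.0]
ft_force: [1.1, -0.1, -1.7]
grip_width: 0.0481
grip_force: 20.0
```

>>> apply_moves --series '[{"offset": [-0.2,1.5,0],"rot": [0,0,0]},{"offset": [-0.2,2.2,-0.5],"rot": [0,0,0]},{"offset": [-0.2,2.2,-3],"rot": [0,0,0]},{"offset": [-0.2,2.2,-5.5],"rot": [0,0,0]},{"offset": [-0.2,2.2,-8],"rot": [0,0,0]},{"offset": [-0.2,2.2,-10],"rot": [0,0,0]},{"offset": [-0.2,2.2,-11],"rot": [0,0,0]},{"offset": [-0.2,2.2,-11.5],"rot": [0,0,0]},{"offset": [-0.2,2.2,-11.7],"rot": [0,0,0]},{"offset": [-0.2,2.2,-11.8],"rot": [0,0,0]},{"offset": [-0.2,2.2,-11.8],"rot": [0,0,0]},{"offset": [-0.2,2.2,-11.8],"rot": [0,0,0]}]'

```text
time: 33.45
position: [0.4305, 0.22, 0.0089]
tool_rot: [0.976, -0.22, 0.001, -0.0]
ft_force: [-0.1, -0.8, -2.0]
grip_width: 0.0478
grip_force: 20.0
```

>>> apply_moves --series '[{"offset": [0,0,0],"rot": [0,0,0]},{"offset": [0,0,0],"rot": [0,0,0]},{"offset": [0,0,0],"rot": [0,0,0]},{"offset": [0,0,0],"rot": [0,0,0]},{"offset": [0,0,1],"rot": [0,0,0]},{"offset": [0,0,4],"rot": [0,0,0]},{"offset": [0,0,8],"rot": [0,0,0]},{"offset": [0,0,12],"rot": [0,0,0]},{"offset": [-1,0.5,16],"rot": [0,0,0]},{"offset": [-2.7,1.3,19],"rot": [0,0,0]},{"offset": [-2.7,1.3,19],"rot": [0,0,0]},{"offset": [-2.7,1.3,19],"rot": [0,0,0]}]' --hand 1

```text
time: 34.65
position: [0.4029, 0.233, 0.1993]
tool_rot: [0.976, -0.219, 0.001, -0.001]
ft_force: [-0.5, -0.0, -0.4]
grip_width: 0.0868
grip_force: 0.0
```

```bash
cat > chk.py <<'E'
from h import *
import pickle,sys
def cast(n,p,dims,hold,z=.038,tag=None):
    """print edges of cheese and slate along the tool axes through the expected centre, in mm (world, at each height)"""
    cal=vision.calibration("wrist");im=vision.camera("wrist");pickle.dump((cal,im),open(tag+".pkl","wb"));o=get_obs();print(o["position"],o["tool_rot"])
    g=cv2.GaussianBlur(im,(0,0),.7).astype(float)
    for ax,nm in ((0,"x"),(np.pi/2,"y")):
        for off in hold:
            d=np.array([np.cos(p[2]+ax),np.sin(p[2]+ax)]);nrm=np.array([-d[1],d[0]])
            s=np.arange(-.085,.085,.0005)
            for zz in (z,.008):
                X=np.c_[np.array(p[:2])+s[:,None]*d+off*nrm,np.full(len(s),zz)]
                uv=proj(cal,X,True).astype(np.float32)
                L=cv2.remap(g,uv[None,:,0],uv[None,:,1],cv2.INTER_LINEAR)[0]
                G=np.linalg.norm(np.gradient(L,axis=0),axis=1)
                pk=[i for i in range(3,len(s)-3) if G[i]==G[i-3:i+4].max() and G[i]>6]
                print(nm,"off",off,"z",zz,[(round(s[i]*1e3,1),int(G[i])) for i in pk])
E
python3 -c "
from chk import *
cast('brick',(.43,.2205,np.radians(-25.4)),0,(-.015,.015),tag='w12')"
```

```text
[0.40266062 0.23268603 0.19827503] [ 9.75621059e-01 -2.19461928e-01  9.92322033e-05  3.83375734e-05]
x off -0.015 z 0.038 [(np.float64(-66.5), 6), (np.float64(-60.0), 23), (np.float64(-53.0), 23), (np.float64(-24.0), 18), (np.float64(54.0), 12), (np.float64(59.0), 10), (np.float64(70.0), 24)]
x off -0.015 z 0.008 [(np.float64(-75.0), 8), (np.float64(-70.0), 22), (np.float64(-62.5), 21), (np.float64(-30.0), 17), (np.float64(54.0), 11), (np.float64(59.5), 10), (np.float64(72.0), 25)]
x off 0.015 z 0.038 [(np.float64(-80.0), 6), (np.float64(-60.0), 22), (np.float64(-53.0), 24), (np.float64(-30.0), 20), (np.float64(48.5), 16), (np.float64(54.0), 27), (np.float64(59.0), 11), (np.float64(70.0), 23)]
x off 0.015 z 0.008 [(np.float64(-71.0), 21), (np.float64(-62.5), 22), (np.float64(-37.0), 17), (np.float64(48.0), 18), (np.float64(54.0), 26), (np.float64(59.5), 11), (np.float64(72.0), 24)]
y off -0.015 z 0.038 [(np.float64(-37.5), 14), (np.float64(-23.5), 14), (np.float64(22.5), 11), (np.float64(35.5), 30)]
y off -0.015 z 0.008 [(np.float64(-40.5), 12), (np.float64(-26.0), 12), (np.float64(25.0), 10), (np.float64(39.5), 28)]
y off 0.015 z 0.038 [(np.float64(-69.5), 19), (np.float64(-62.0), 6), (np.float64(-43.5), 6), (np.float64(-38.0), 26), (np.float64(-27.5), 8), (np.float64(-23.5), 12), (np.float64(-12.5), 20), (np.float64(-2.0), 17), (np.float64(23.0), 13), (np.float64(36.0), 28), (np.float64(81.5), 9)]
y off 0.015 z 0.008 [(np.float64(-41.5), 13), (np.float64(-26.0), 11), (np.float64(25.0), 12), (np.float64(39.0), 30), (np.float64(72.0), 6)]
```

The brick is centred to about 1 mm (edges −53/+54 and −23.5/+22.7 mm; slate −71/+72, −41/+39). Now the square pile.

>>> apply_moves --series '[{"offset": [0.5,-4,0],"rot": [0,0,4]},{"offset": [1,-8,0],"rot": [0,0,8]},{"offset": [1,-12,0],"rot": [0,0,12]},{"offset": [1,-16,0],"rot": [0,0,16]},{"offset": [1,-20,0],"rot": [0,0,20]},{"offset": [0.5,-24,0],"rot": [0,0,24]},{"offset": [0,-28,0],"rot": [0,0,28]},{"offset": [-0.5,-32,0],"rot": [0,0,32]},{"offset": [-1,-36,0],"rot": [0,0,36]},{"offset": [-1,-40,0],"rot": [0,0,40]},{"offset": [-1,-43,0],"rot": [0,0,40]},{"offset": [-1,-44,0],"rot": [0,0,40]},{"offset": [-1,-44,0],"rot": [0,0,40]},{"offset": [-1,-44,0],"rot": [0,0,40]},{"offset": [-1,-44,0],"rot": [0,0,40]}]' --hand 1

```text
time: 36.2
position: [0.3924, -0.2053, 0.1977]
tool_rot: [0.992, 0.128, -0.001, -0.001]
ft_force: [-0.1, -0.4, -0.1]
grip_width: 0.0871
grip_force: 0.0
```

```bash
python3 - <<'E'
from h import *
import pickle
cal=vision.calibration("wrist");im=vision.camera("wrist");o=get_obs();print(o["position"],o["tool_rot"])
pickle.dump((cal,im),open("w13.pkl","wb"))
u=proj(cal,(.42,-.2,.05),True)[0]
a=(u-[75,75]).astype(int);c=im[a[1]:a[1]+150,a[0]:a[0]+150,::-1];print("org",a)
cv2.imwrite("pics/w13.png",cv2.resize((255*(c/255.)**.7).astype(np.uint8),None,fx=4,fy=4,interpolation=cv2.INTER_CUBIC))
E
```

```text
[ 0.39261054 -0.20546426  0.19796048] [ 9.91753606e-01  1.28156756e-01 -4.23433213e-04 -6.72621725e-04]
org [210  91]
```

View pics/w13.png

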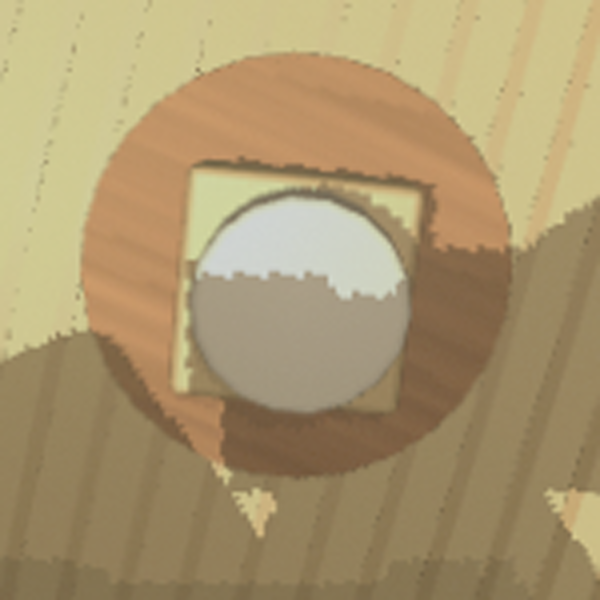

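The round's top fills crop x 192–409, y 195–412; the square's corners are at about (193,167), (423,187), (396,411), (175,393).

```bash
python3 - <<'E'
from h import *
import pickle
cal,im=pickle.load(open("w13.pkl","rb"))
B=lambda L,z:back(cal,(np.array(L)+.5)/4-.5+[210,91],z,True)
e=B([[192,303],[409,303],[300.5,195],[300.5,412]],.066);print("round",e.mean(0),np.linalg.norm(e[0]-e[1]),np.linalg.norm(e[2]-e[3]))
k=B([[193,167],[423,187],[396,411],[175,393]],.036);d=(k[0]+k[1]-k[2]-k[3])/2;d2=(k[0]+k[3]-k[1]-k[2])/2
print("square",k.mean(0),np.linalg.norm(d),np.linalg.norm(d2),np.degrees(np.arctan2(d[1],d[0])),np.degrees(np.arctan2(d2[1],d2[0]))-90)
E
```

```text
round [ 0.42209392 -0.1984595   0.066     ] 0.05185402012066603 0.05276363348599477
square [ 0.42036647 -0.19791609  0.036     ] 0.06030505274100566 0.059395002914528004 9.086101216372228 9.848619338363577
```

>>> apply_moves --series '[{"offset": [2.85,0.85,-2],"rot": [0,0,0]},{"offset": [2.85,0.85,-5],"rot": [0,0,0]},{"offset": [2.85,0.85,-8],"rot": [0,0,0]},{"offset": [2.85,0.85,-11],"rot": [0,0,0]},{"offset": [2.85,0.85,-13.5],"rot": [0,0,0]},{"offset": [2.85,0.85,-15.5],"rot": [0,0,0]},{"offset": [2.85,0.85,-16.4],"rot": [0,0,0]},{"offset": [2.85,0.85,-16.4],"rot": [0,0,0]},{"offset": [2.85,0.85,-16.4],"rot": [0,0,0]}]' --hand 1

```text
time: 37.15
position: [0.4219, -0.1985, 0.0348]
tool_rot: [0.992, 0.128, 0.0, 0.0]
ft_force: [0.1, -0.0, 0.5]
grip_width: 0.0872
grip_force: 0.0
```

>>> apply_moves --series '[{"offset": [0,0,0],"rot": [0,0,0]},{"offset": [0,0,0],"rot": [0,0,0]},{"offset": [0,0,0],"rot": [0,0,0]},{"offset": [0,0,0],"rot": [0,0,0]},{"offset": [0,0,0],"rot": [0,0,0]},{"offset": [0,0,0],"rot": [0,0,0]},{"offset": [0,0,0],"rot": [0,0,0]},{"offset": [0,0,0],"rot": [0,0,0]}]' --hand 0 --newtons 15

```text
time: 37.95
position: [0.4215, -0.1988, 0.0344]
tool_rot: [0.992, 0.127, 0.0, 0.0]
ft_force: [-1.1, -0.3, 4.2]
grip_width: 0.0538
grip_force: 15.0
```

>>> apply_moves --series '[{"offset": [0,0,0.3],"rot": [0,0,0]},{"offset": [0,0,0.8],"rot": [0,0,0]},{"offset": [0,0,1.5],"rot": [0,0,0]}]'

```text
time: 38.25
position: [0.4212, -0.1984, 0.0494]
tool_rot: [0.992, 0.127, -0.0, -0.0]
ft_force: [0.6, -0.5, -1.7]
grip_width: 0.0536
grip_force: 15.0
```

>>> apply_moves --series '[{"offset": [0,0,2],"rot": [0,0,0]},{"offset": [0,0,4.5],"rot": [0,0,0]},{"offset": [1.5,0.2,6.5],"rot": [0,0,0]},{"offset": [4.5,0.8,7],"rot": [0,0,0]},{"offset": [8,1.4,7],"rot": [0,0,0]},{"offset": [11.5,2,7],"rot": [0,0,0]},{"offset": [15,2.6,7],"rot": [0,0,0]},{"offset": [18.5,3.2,7],"rot": [0,0,0]},{"offset": [21.5,3.8,7],"rot": [0,0,0]},{"offset": [23.2,4.2,6.5],"rot": [0,0,0]},{"offset": [23.65,4.2,4.5],"rot": [0,0,0]},{"offset": [23.65,4.2,2],"rot": [0,0,0]},{"offset": [23.65,4.2,-0.5],"rot": [0,0,0]},{"offset": [23.65,4.2,-2.5],"rot": [0,0,0]},{"offset": [23.65,4.2,-3.5],"rot": [0,0,0]},{"offset": [23.65,4.2,-4],"rot": [0,0,0]},{"offset": [23.65,4.2,-4.2],"rot": [0,0,0]},{"offset": [23.65,4.2,-4.3],"rot": [0,0,0]},{"offset": [23.65,4.2,-4.3],"rot": [0,0,0]},{"offset": [23.65,4.2,-4.3],"rot": [0,0,0]}]'

```text
time: 40.25
position: [0.6585, -0.1569, 0.0072]
tool_rot: [0.992, 0.127, 0.001, 0.0]
ft_force: [-0.2, 1.1, -0.9]
grip_width: 0.0534
grip_force: 15.0
```

>>> apply_moves --series '[{"offset": [0,0,0],"rot": [0,0,0]},{"offset": [0,0,0],"rot": [0,0,0]},{"offset": [0,0,0],"rot": [0,0,0]},{"offset": [0,0,0],"rot": [0,0,0]},{"offset": [0,0,1],"rot": [0,0,0]},{"offset": [0,0,4],"rot": [0,0,0]},{"offset": [0,0,8],"rot": [0,0,0]},{"offset": [0,0,12],"rot": [0,0,0]},{"offset": [-1.5,0,16],"rot": [0,0,0]},{"offset": [-4,-1,18],"rot": [0,0,0]},{"offset": [-4,-1,18],"rot": [0,0,0]},{"offset": [-4,-1,18],"rot": [0,0,0]}]' --hand 1

```text
time: 41.45
position: [0.6181, -0.1669, 0.1874]
tool_rot: [0.992, 0.127, 0.001, 0.0]
ft_force: [0.2, -0.7, 0.4]
grip_width: 0.087
grip_force: 0.0
```

```bash
python3 -c "
from chk import *
cast('round',(.658,-.1563,0.255),0,(0.0,),tag='w14')"
```

```text
[ 0.61797748 -0.1664804   0.18618084] [ 9.91888016e-01  1.27114597e-01  1.20126936e-04 -1.70899076e-04]
x off 0.0 z 0.038 [(np.float64(-67.5), 19), (np.float64(-36.0), 13), (np.float64(-25.5), 19), (np.float64(-4.0), 25), (np.float64(26.0), 43), (np.float64(43.0), 25), (np.float64(64.0), 35)]
x off 0.0 z 0.008 [(np.float64(-77.5), 18), (np.float64(-43.0), 12), (np.float64(-32.0), 17), (np.float64(-8.0), 22), (np.float64(25.0), 38), (np.float64(43.0), 22), (np.float64(66.0), 31)]
y off 0.0 z 0.038 [(np.float64(-60.0), 16), (np.float64(-56.0), 9), (np.float64(-50.5), 13), (np.float64(-48.0), 11), (np.float64(-43.5), 10), (np.float64(-38.5), 17), (np.float64(-31.5), 7), (np.float64(-26.5), 39), (np.float64(25.5), 31), (np.float64(39.0), 25)]
y off 0.0 z 0.008 [(np.float64(-69.0), 8), (np.float64(-66.5), 16), (np.float64(-42.0), 28), (np.float64(-33.0), 6), (np.float64(-28.5), 37), (np.float64(27.5), 27), (np.float64(43.5), 26), (np.float64(72.5), 7)]
```

The round is centred to within 1 mm. Now the square, with one more measurement first.

>>> apply_moves --series '[{"offset": [-3,-0.5,0],"rot": [0,0,-2]},{"offset": [-7,-1.2,0],"rot": [0,0,-5]},{"offset": [-11.5,-1.9,0],"rot": [0,0,-5]},{"offset": [-16,-2.6,0],"rot": [0,0,-5]},{"offset": [-20,-3.2,0],"rot": [0,0,-5]},{"offset": [-22,-3.6,0],"rot": [0,0,-5]},{"offset": [-22.5,-3.6,0],"rot": [0,0,-5]},{"offset": [-22.5,-3.6,0],"rot": [0,0,-5]},{"offset": [-22.5,-3.6,0],"rot": [0,0,-5]},{"offset": [-22.5,-3.6,0],"rot": [0,0,-5]}]' --hand 1

```text
time: 42.5
position: [0.3944, -0.2028, 0.1861]
tool_rot: [0.996, 0.084, 0.0, 0.0]
ft_force: [0.0, -0.0, -1.0]
grip_width: 0.0868
grip_force: 0.0
```

```bash
python3 -c "
from chk import *
cast('square',(.4205,-.198,np.radians(9.5)),0,(-.024,.0,.024),z=.036,tag='w15')" | grep -v 'z 0.008'
```

```text
[ 0.39420218 -0.20274448  0.18608246] [9.96423179e-01 8.45030785e-02 2.50313545e-04 1.24735876e-04]
x off -0.024 z 0.036 [(np.float64(-45.5), 9), (np.float64(-30.0), 10), (np.float64(11.5), 26), (np.float64(29.0), 27), (np.float64(33.0), 21), (np.float64(57.0), 17)]
x off 0.0 z 0.036 [(np.float64(-51.0), 8), (np.float64(-30.0), 12), (np.float64(15.5), 30), (np.float64(29.5), 29), (np.float64(32.5), 21), (np.float64(62.5), 17)]
x off 0.024 z 0.036 [(np.float64(-45.5), 9), (np.float64(-34.5), 6), (np.float64(15.5), 29), (np.float64(29.5), 29), (np.float64(32.5), 20), (np.float64(57.0), 16)]
y off -0.024 z 0.036 [(np.float64(-58.5), 19), (np.float64(-53.5), 11), (np.float64(-33.5), 16), (np.float64(-29.5), 27), (np.float64(29.5), 19), (np.float64(54.0), 16)]
y off 0.0 z 0.036 [(np.float64(-55.5), 7), (np.float64(-29.0), 8), (np.float64(32.0), 14), (np.float64(57.0), 18), (np.float64(71.5), 8)]
y off 0.024 z 0.036 [(np.float64(-48.0), 9), (np.float64(-29.0), 8), (np.float64(30.5), 8), (np.float64(48.5), 8), (np.float64(81.5), 20)]
```

>>> apply_moves --series '[{"offset": [2.7,0.5,-2],"rot": [0,0,0]},{"offset": [2.7,0.5,-5],"rot": [0,0,0]},{"offset": [2.7,0.5,-8],"rot": [0,0,0]},{"offset": [2.7,0.5,-11],"rot": [0,0,0]},{"offset": [2.7,0.5,-14],"rot": [0,0,0]},{"offset": [2.7,0.5,-16],"rot": [0,0,0]},{"offset": [2.7,0.5,-17.4],"rot": [0,0,0]},{"offset": [2.7,0.5,-18],"rot": [0,0,0]},{"offset": [2.7,0.5,-18],"rot": [0,0,0]},{"offset": [2.7,0.5,-18],"rot": [0,0,0]}]' --hand 1

```text
time: 43.55
position: [0.4206, -0.1978, 0.0066]
tool_rot: [0.996, 0.084, 0.0, 0.0]
ft_force: [-0.7, 0.5, -0.8]
grip_width: 0.0871
grip_force: 0.0
```

>>> apply_moves --series '[{"offset": [0,0,0],"rot": [0,0,0]},{"offset": [0,0,0],"rot": [0,0,0]},{"offset": [0,0,0],"rot": [0,0,0]},{"offset": [0,0,0],"rot": [0,0,0]},{"offset": [0,0,0],"rot": [0,0,0]},{"offset": [0,0,0],"rot": [0,0,0]},{"offset": [0,0,0],"rot": [0,0,0]},{"offset": [0,0,0],"rot": [0,0,0]}]' --hand 0 --newtons 20

```text
time: 44.35
position: [0.4201, -0.1978, 0.0066]
tool_rot: [0.996, 0.084, 0.0, 0.0]
ft_force: [-0.6, 0.0, 5.8]
grip_width: 0.0621
grip_force: 20.0
```

>>> apply_moves --series '[{"offset": [0,0,0.5],"rot": [0,0,0]},{"offset": [0,0,1.5],"rot": [0,0,0]},{"offset": [0,0,3.5],"rot": [0,0,0]},{"offset": [0,0,6],"rot": [0,0,0]},{"offset": [1,1,8.5],"rot": [0,0,-1]},{"offset": [2.5,3.5,10],"rot": [0,0,-3]},{"offset": [4.5,7,10],"rot": [0,0,-5.5]},{"offset": [6.5,10.5,10],"rot": [0,0,-8]},{"offset": [8.5,14,10],"rot": [0,0,-10.5]},{"offset": [10.5,17.5,10],"rot": [0,0,-13]},{"offset": [12.5,21,10],"rot": [0,0,-15.5]},{"offset": [14.5,24.5,10],"rot": [0,0,-18]},{"offset": [16.5,28,10],"rot": [0,0,-20.5]},{"offset": [18.5,31,10],"rot": [0,0,-22.3]},{"offset": [19.8,33.2,10],"rot": [0,0,-22.3]},{"offset": [20.2,33.7,9.5],"rot": [0,0,-22.3]},{"offset": [20.2,33.7,8],"rot": [0,0,-22.3]},{"offset": [20.2,33.7,5.5],"rot": [0,0,-22.3]},{"offset": [20.2,33.7,3.5],"rot": [0,0,-22.3]},{"offset": [20.2,33.7,1.8],"rot": [0,0,-22.3]}]'

```text
time: 46.35
position: [0.6192, 0.1375, 0.0218]
tool_rot: [0.994, -0.111, -0.002, 0.001]
ft_force: [0.1, -0.5, -0.9]
grip_width: 0.0618
grip_force: 20.0
```

>>> apply_moves --series '[{"offset": [0,0,-0.8],"rot": [0,0,0]},{"offset": [0,0,-1.3],"rot": [0,0,0]},{"offset": [0,0,-1.5],"rot": [0,0,0]},{"offset": [0,0,-1.6],"rot": [0,0,0]},{"offset": [0,0,-1.6],"rot": [0,0,0]},{"offset": [0,0,-1.6],"rot": [0,0,0]}]'

```text
time: 46.95
position: [0.6225, 0.1394, 0.009]
tool_rot: [0.994, -0.11, 0.001, -0.0]
ft_force: [-0.1, 0.7, -1.1]
grip_width: 0.0618
grip_force: 20.0
```

>>> apply_moves --series '[{"offset": [0,0,0],"rot": [0,0,0]},{"offset": [0,0,0],"rot": [0,0,0]},{"offset": [0,0,0],"rot": [0,0,0]},{"offset": [0,0,0],"rot": [0,0,0]},{"offset": [0,0,1],"rot": [0,0,0]},{"offset": [0,0,4],"rot": [0,0,0]},{"offset": [0,0,8],"rot": [0,0,0]},{"offset": [0,0,12],"rot": [0,0,0]},{"offset": [-2,0.5,16],"rot": [0,0,0]},{"offset": [-4,1,18],"rot": [0,0,0]},{"offset": [-4,1,18],"rot": [0,0,0]},{"offset": [-4,1,18],"rot": [0,0,0]},{"offset": [-4,1,18],"rot": [0,0,0]}]' --hand 1

```text
time: 48.25
position: [0.582, 0.149, 0.1872]
tool_rot: [0.994, -0.11, -0.001, 0.0]
ft_force: [0.1, 0.4, 0.1]
grip_width: 0.0873
grip_force: 0.0
```

```bash
python3 -c "
from chk import *
cast('square',(.622,.1393,np.radians(-12.7)),0,(-.022,.022),tag='w16')
im=vision.camera('scene');cv2.imwrite('pics/end.png',cv2.resize(im[120:330,60:450],None,fx=2,fy=2,interpolation=2)[:,:,::-1])"
```

```text
[0.58195371 0.14894429 0.18680118] [ 9.93868789e-01 -1.10561251e-01 -9.87999497e-04  2.54388909e-04]
x off -0.022 z 0.038 [(np.float64(-40.5), 30), (np.float64(-36.5), 8), (np.float64(-30.0), 14), (np.float64(30.0), 12), (np.float64(35.0), 9), (np.float64(46.0), 36)]
x off -0.022 z 0.008 [(np.float64(-48.0), 27), (np.float64(-44.5), 7), (np.float64(-36.5), 13), (np.float64(30.0), 14), (np.float64(34.5), 10), (np.float64(46.5), 38)]
x off 0.022 z 0.038 [(np.float64(-39.5), 33), (np.float64(-29.0), 14), (np.float64(26.0), 28), (np.float64(31.0), 29), (np.float64(34.0), 14), (np.float64(46.0), 36)]
x off 0.022 z 0.008 [(np.float64(-47.0), 30), (np.float64(-35.5), 13), (np.float64(24.0), 17), (np.float64(30.0), 28), (np.float64(33.5), 12), (np.float64(46.5), 33)]
y off -0.022 z 0.038 [(np.float64(-43.0), 21), (np.float64(-30.0), 15), (np.float64(-18.0), 22), (np.float64(-5.5), 22), (np.float64(29.5), 8), (np.float64(43.5), 25)]
y off -0.022 z 0.008 [(np.float64(-47.0), 17), (np.float64(-33.0), 14), (np.float64(-20.0), 22), (np.float64(-6.0), 16), (np.float64(-1.5), 13), (np.float64(0.5), 19), (np.float64(4.0), 7), (np.float64(10.5), 18), (np.float64(31.0), 8), (np.float64(47.5), 23)]
y off 0.022 z 0.038 [(np.float64(-43.0), 15), (np.float64(-30.0), 15), (np.float64(31.0), 6), (np.float64(42.5), 26)]
y off 0.022 z 0.008 [(np.float64(-47.0), 14), (np.float64(-32.5), 14), (np.float64(33.5), 6), (np.float64(46.5), 23)]
```

View pics/end.png

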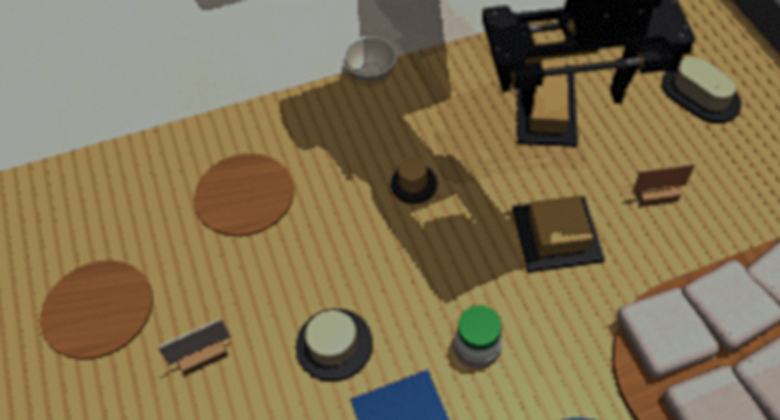

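Both boards are bare and all five cheeses stand on their own slates: button (413,180), brick (552,105), oval (705,85), square (560,230), round (333,342). The square measures centred to under 1 mm, and the gripper touches nothing.

```bash
python3 -c "
from rig import hand_in
print(hand_in())"
```

```text
the job is handed in; nothing more can be done
None
```

All five cheeses stand upright on their own slates, each within about 1.5 mm of the middle by the wrist camera, with the brick, square and oval lined up to the edges; the job was handed in at about 48 s.

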